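Turn the tom post to its flat and hold the memory lock on it

TASK

Fit up the tom holder: pinch the bare post in the fingers and, going by the feel of the flat milled down its side, turn it until that flat squarely faces the gap in the bracket's fork. Then slide the black memory lock over the post and fully down onto the bracket, its screw boss in the fork so that the key screw points at the flat, and finish while still gripping the lock and pressing it down onto its seat, so that a workmate can run the screw in; do not let go. Leave the knobs, the spur bracket and the insert tray where they are.

Things in the scene. Friction and masses are not known exactly. Their poses are not given: they have to be found in the camera images.
- seat (a point): Seat centre: round flat top face, 42 mm across, of a fixed cast aluminium tom bracket bolted to an oak block (140 x 110, 20 mm thick) on the counter; 62 mm above the counter. z up along the post's axis, x level from the axis to the fork. On the -x side a clamp ear and wing bolt reach 60 mm from the axis, staying 11 mm or more below the seat.
- fork (a point): Middle of the bracket's fork gap at the cheeks' top edge, 30 mm from the post's axis along the seat's x and 8 mm above the seat; axes as the seat's. The fork is two upright cheeks, 24 to 36 mm from the axis, each 6 mm thick, with a 19 mm wide gap between them.
- post (a joint): Turn of the post about its upright axis, rad, counter-clockwise seen from above: angle from the seat's x to the outward normal of the post's flat. 0 = flat squarely faces the fork's gap. Starts between 0.8 and 2.4; stops at -3.1 and 3.1. It turns with a steady drag of 0.06 N m, stays where it is left and cannot move up or down.
- post_top (a point): Centre of the post's top end, 46 mm above the seat; x = outward normal of the flat (turns with the post), z up. Bright steel post, 22.2 mm diameter, top chamfered 2 mm. One flat, 15 mm wide, dark grey, 8.1 mm from the axis, is milled from the top all the way down: the post measures 19.2 mm across the flat in place of 22.2 mm, and is a D from above.
- collar_center (a point): Centre of the memory lock, on its bore's axis, 12 mm above its underside: loose black collar, 44 mm outside diameter, 24 mm tall, 25.2 mm through bore, flat underside, 0.16 kg, standing upright on the counter. x runs level along its screw boss, z up. The boss, 14 mm wide and 20 mm tall, flush with the underside, reaches 36 mm from the axis. Home: 12 mm above the seat, x along the seat's x.
- screw_head (a point): Outer end of the memory lock's key screw, a bright 6 mm square head that stands out of the boss along the lock's x: 47 mm from the bore's axis, 11 mm above the lock's underside.
- knob1_center (a point): Bystander: loose chrome tom bracket knob, 42 mm across its lobes, standing on its grip with the stud up, 48 mm tall; point 11 mm above the counter.
- knob2_center (a point): Bystander: a second knob like the first.
- spur_center (a point): Bystander: loose cast aluminium spur bracket, base 85 x 55 mm, about 60 mm tall; point 20 mm above its underside.
- tray_center (a point): Bystander: smoked grey acrylic tray of lug inserts, 110 x 160 mm, 26 mm tall, loose; point at half height.
Not all that is in view belongs to the job. What is shaped like the part that bears seat but purple or turquoise is not meant.

How it is judged:
By the outcome, as a careful person would: the job done as asked, in the order asked, and still so for the second after the job is handed in, while the arm keeps its last pose, push and grip.
It also fails if it takes over 69 s, if anything falls off the work surface, if the arm or the gripper's body presses on something with over 40 N, if the wrist force passes 120 N, or if a joint passes its speed limit or range.

ROBOT

A 6-joint arm with a two-finger parallel gripper is mounted at the origin on the work surface. World frame = base frame: x ahead of the robot, y to its left, z up, the work surface at z = 0. Lengths are in mm, angles in rad, forces in N, time in s.
With the tool pointing down it reaches from about 300 to 775 mm from the base axis. Payload 14.6 kg.
Tool frame: the origin (TCP) lies between the finger pads; the fingertips stand 25 mm ahead of it and the grasp point (between the pads) lies 6 mm ahead of it; z points along the fingers, y is the line along which they close (so a half turn about z gives the same grasp; the last joint's range is limited). The gripper opens to 94 mm and grips with 3 to 60 N. Pads are 16 mm wide; open, the fingers measure 119 mm over their backs; the gripper's body (75 mm by 177 mm) begins 78 mm behind the grasp point.
Start: joints at [1.168, 0.3, 1.521, -0, 1.321, -0.067], TCP at [181.236, 519.272, 230.446] pointing down, gripper open.
Joint ranges: [-3.03, 3.03], [-0.79, 2.21], [0.23, 2.52], [-1.04, 4.18], [0, 3.07], [-2.55, 2.55]. Speed limits (rad/s): [2.22, 2.22, 2.57, 3.14, 3.14, 3.14].

INTERFACE

Orientations are given as a 3x3 rotation matrix whose columns are the frame's x, y, z axes.
In Python, from bench import state, capture, camera_info, hand_in gives the robot as it stands.
- The arm moves only by the tool step_arm, never from a script. Its argument "rows" is a list of rows, each a list of 5 numbers: the finger opening in cm, from 0 to 9.4, then the shift along the tool's x, y, z in cm, then the turn about the tool's z in rad. A call has 1 to 10 rows; each row shifts and turns the commanded pose from where the row before left it, along the tool's axes as they then stand; what a row does not reach is not made up. A row lasts 1/10 s, in which the tool goes at most 50 mm and 8.59 degrees, less where a joint would pass 70% of its speed; a pose out of reach is approached as far as the arm can. A call with a gripper value outside its range is refused whole. The fingers move at their own pace and stop on an object; "grip_force" is the grip in N (left out, the last holds). Time passes only in rows, so rows that do not move let the fingers close. It gives the time, the measured TCP pose, the force, the opening and the grip force at its end, in the units of the state.
- state(): the state, without advancing time (a new reading comes with each control period).
- capture(name): name is "side" or "top" or "wrist"; returns the picture (480x640x3 uint8, red, green, blue); there is no depth.
- camera_info(name): a dict with "fx", "fy", "cx", "cy" (pixels), "R" (3x3) and "t" (3): a world point X has camera coordinates R X + t. Camera axes: x right, y down, z forward; pixel columns grow to the right and rows downward; lengths in mm; the calibration is good to about 2 mm. The wrist camera is an equidistant fisheye: a pixel r from the principal point sees the ray r / f radians off the axis. A picture is of the moment at which its call begins: read the wrist's pose just before it. camera_info takes no time and is no camera call; for the wrist camera it gives the pose at the moment of the call.
- hand_in(): hands the job in; it is judged then, once.
The state is a dict: "clock": time; "joint_positions": joint angles; "joint_velocities": joint speeds; "tau": joint torques, N m; "position": TCP position; "eef_rot": TCP orientation; "force": force on the tool from outside, world axes, zero at the start; "wrist_torque": the same for the moment, N m; "gripper_width": finger opening in mm; "finger_force": force on a finger pad.
Only numpy, scipy, OpenCV 4.12 (cv2) and the standard library are available. Lean on these libraries where they do the work, as an engineer would, in place of code of your own. Each camera call takes 0.05 s, during which the arm holds its last target. There are 200 camera calls.

## Working session

There is one attempt and no reset: what is moved stays moved. The work goes in short steps, Python scripts to look and compute and a tool call to move; the robot and the scene stay as the last step left them, time stands still between calls to the robot, and variables do not carry over. Pictures are saved under pics/ and viewed, at most 10 in all, crops included, and the job is handed in when it is done.

Besides the shell and the picture viewer there is one more tool, called after ">>>" as a command line: name --pt "numbers of a row" for each row, then --argument value for the rest. step_arm: Moves the arm, as the interface text tells. Its arguments: {"type":"object","properties":{"rows":{"type":"array","items":{"type":"array","items":{"type":"number"}}},"grip_force":{"type":"number"}},"required":["rows"]}

```bash
mkdir -p pics
python3 - <<'E'
from bench import *
import cv2
for n in("top","side"):
    im=capture(n); cv2.imwrite(f"pics/{n}0.png",im[:,:,::-1]); c=camera_info(n); print(n,c)
s=state(); print(s)
E
```

```text
top {'fx': 571.4063822878106, 'fy': 571.4063822878106, 'cx': 329.79779901377856, 'cy': 241.69821893948338, 'R': array([[ 0.01055366, -0.99989191, -0.0102369 ],
       [-0.98986292, -0.00899666, -0.14174081],
       [ 0.14163339,  0.01162901, -0.98985087]]), 't': array([ -19.31707029,  551.41837252, 1388.97622463])}
side {'fx': 447.77484232132514, 'fy': 447.77484232132514, 'cx': 309.21022268307155, 'cy': 247.39865987073887, 'R': array([[ 0.81352912, -0.58149912, -0.00539831],
       [-0.44736089, -0.61988214, -0.6446816 ],
       [ 0.37153546,  0.52688225, -0.76443214]]), 't': array([-429.65624536,  281.44176025,  831.52129762])}
{'clock': 0.1, 'joint_positions': array([ 1.16841823e+00,  3.00394096e-01,  1.52149445e+00,  2.55590568e-06,
        1.32068692e+00, -6.66045670e-02]), 'joint_velocities': array([-0.00034637,  0.00021059, -0.00117398,  0.00050627, -0.00021436,
        0.00196547]), 'tau': array([ 3.28467686e-04, -5.32638180e+01, -3.53286767e+01,  7.09886360e-02,
        2.34214577e-02, -5.71043961e-05]), 'position': array([181.15186937, 519.10201119, 229.96520094]), 'eef_rot': array([[-9.44155493e-01,  3.29500007e-01, -3.87153955e-04],
       [ 3.29500228e-01,  9.44155063e-01, -9.03344260e-04],
       [ 6.78814265e-05, -9.80464762e-04, -9.99999517e-01]]), 'force': array([-0.18702189, -0.17736485,  0.0949661 ]), 'wrist_torque': array([ 0.00099483, -0.02070525, -0.00448339]), 'finger_force': 0.0, 'gripper_width': 93.77864023537715}
```

View pics/top0.png

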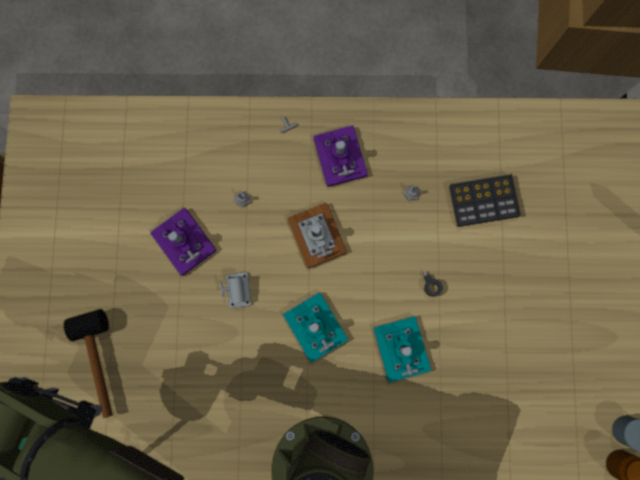

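View pics/side0.png

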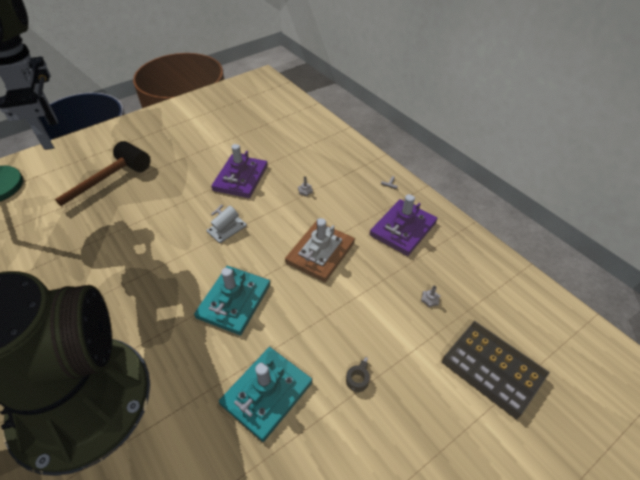

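Top view: the lookalikes are purple brackets at (341,152) and (180,240) and turquoise ones at (315,328) and (405,350). The oak and aluminium one at (318,233) is the target. The only black collar is at (432,286), side view (358,376). Next is a close crop of both.

Run:
```python
import cv2,numpy as np
t=cv2.imread("pics/top0.png");s=cv2.imread("pics/side0.png")
f=lambda i,x,y,w,h:cv2.resize(i[y:y+h,x:x+w],(400,300),interpolation=cv2.INTER_CUBIC)
o=np.vstack([np.hstack([f(t,280,200,80,60),f(t,412,262,40,30)]),np.hstack([f(s,280,210,80,60),f(s,340,350,40,30)])])
cv2.imwrite("pics/c1.png",o)
```

```text
(no output)
```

View pics/c1.png

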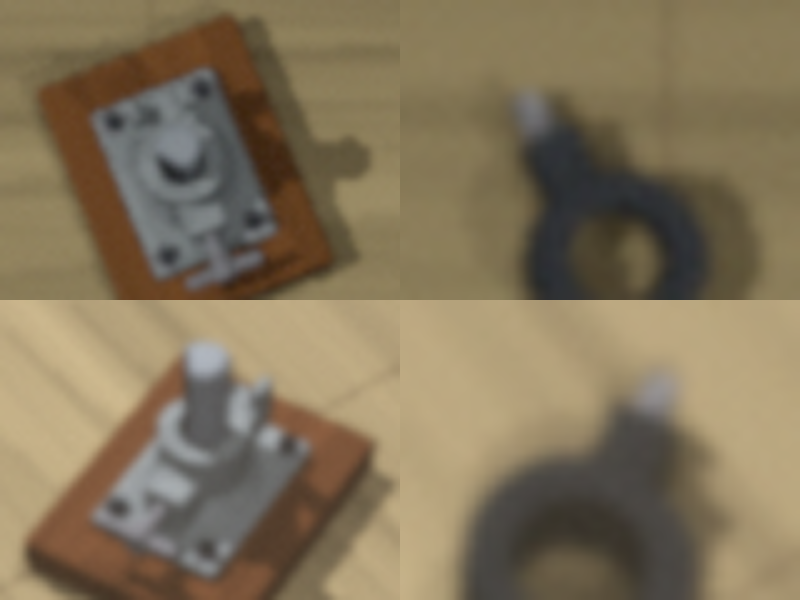

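Top left of the crop shows the oak block's bracket. The wing bolt is toward the robot, at crop (220,265), and the fork is on the far side at (170,105). The post top is at full-frame top (316.6,228.6) and side (321.4,221). The collar is at top (433.5,288.5), with its screw head at about (425,272.5), pointing away from the robot and slightly left.

```bash
cat > h.py <<'E'
import numpy as np,cv2
from bench import *
def ray(n,u,v,c=None):
    c=c or camera_info(n); R=np.array(c["R"]);t=np.array(c["t"])
    x=(u-c["cx"])/c["fx"];y=(v-c["cy"])/c["fy"]
    if n=="wrist":
        th=np.hypot(x,y); k=np.sin(th)/th if th>1e-9 else 1; d=np.array([x*k,y*k,np.cos(th)])
    else: d=np.array([x,y,1.])
    return -R.T@t, R.T@d
def atz(n,u,v,z,c=None):
    o,d=ray(n,u,v,c); return o+d*(z-o[2])/d[2]
def proj(n,X,c=None):
    c=c or camera_info(n); p=np.array(c["R"])@np.array(X)+c["t"]
    if n!="wrist": return np.array([c["cx"]+c["fx"]*p[0]/p[2],c["cy"]+c["fy"]*p[1]/p[2]])
    r=np.hypot(p[0],p[1]);th=np.arctan2(r,p[2]);return np.array([c["cx"]+c["fx"]*th*p[0]/r,c["cy"]+c["fy"]*th*p[1]/r])
def tri(a,b):
    A=np.zeros((3,3));B=np.zeros(3)
    for n,u,v in(a,b):
        o,d=ray(n,u,v);d/=np.linalg.norm(d);P=np.eye(3)-np.outer(d,d);A+=P;B+=P@o
    return np.linalg.solve(A,B)
def go(X,Y,Z,yaw_y=None):
    "shift in tool axes (cm) and turn about tool z to reach world TCP and yaw of tool y"
    s=state();p=s["position"];R=s["eef_rot"]; y0=np.arctan2(R[1,1],R[0,1]);q=s["joint_positions"]
    d=R.T@(np.array([X,Y,Z])-p)/10
    tn=0 if yaw_y is None else -(yaw_y-y0)
    print("clock",round(s["clock"],2),"pos",p.round(1),"yaw",round(y0,3),"q6",round(q[5],2),"F",s["force"].round(1),"w",round(s["gripper_width"],2))
    print("tool shift cm",d.round(2),"turn",round(tn,3))
def snap(name,n="wrist"):
    c=camera_info(n);im=capture(n);cv2.imwrite(f"pics/{name}.png",im[:,:,::-1]);np.save(f"pics/{name}.npy",dict(c,pos=state()["position"]),allow_pickle=True);return im,c
E
python3 - <<'E'
from h import *
print("post",tri(("top",316.6,228.6),("side",321.4,221)), atz("top",316.6,228.6,108))
print("collar top c",tri(("top",433.5,288.5),("side",358,376)), atz("top",433.5,288.5,24), "side", atz("side",358,376,24))
print("screw",atz("top",424.7,272.5,11),atz("side",365,359.5,11))
for e in((288,218),(326,203),(346,252)): print(atz("top",*e,20))
c=camera_info("wrist");R=np.array(c["R"]);s=state()
print({k:c[k] for k in("fx","cx","cy")},"cam in tool",s["eef_rot"].T@(-R.T@c["t"]-s["position"]),"\n",(R@s["eef_rot"]).round(3))
E
```

```text
post [572.80906952  16.80733326 111.34256166] [573.01869345  17.11784058 108.        ]
collar top c [ 440.36536314 -274.7439462    23.99355363] [ 438.27537133 -273.42361917   24.        ] side [ 442.55112512 -275.90367415   24.        ]
screw [ 479.21722323 -254.06181989   11.        ] [ 479.59190315 -253.89780302   11.        ]
[614.40886585  93.57172131  20.        ]
[654.24199774  -2.90170729  20.        ]
[528.41135843 -54.87808918  20.        ]
{'fx': 371.64829954431775, 'cx': 322.80258255550547, 'cy': 236.79285360632383} cam in tool [  65.45209394   -0.5965426  -153.07460645] 
 [[-0.     1.     0.   ]
 [-0.974  0.    -0.226]
 [-0.226 -0.     0.974]]
```

```bash
python3 -c "
from h import *
go(573,17,230,1.235)"
```

```text
clock 0.1 pos [181.2 519.1 230. ] yaw 1.235 q6 -0.07 F [-0.2 -0.2  0.1] w 93.78
tool shift cm [-5.354e+01 -3.449e+01  3.000e-02] turn 0.0
```

>>> step_arm --pt "6 -3.5 -2.3 0 0" --pt "6 -3.5 -2.3 0 0" --pt "6 -3.5 -2.3 0 0" --pt "6 -3.5 -2.3 0 0" --pt "6 -3.5 -2.3 0 0" --pt "6 -3.5 -2.3 0 0" --pt "6 -3.5 -2.3 0 0" --pt "6 -3.5 -2.3 0 0"

```text
clock: 0.9
position: [385.6, 251.7, 230.4]
eef_rot: [[-0.944, 0.329, -0.0], [0.329, 0.944, -0.0], [0.0, -0.0, -1.0]]
force: [-0.1, 0.6, -0.3]
gripper_width: 60.2
finger_force: 0.0
```

>>> step_arm --pt "6 -3.5 -2.3 0 0" --pt "6 -3.5 -2.3 0 0" --pt "6 -3.5 -2.3 0 0" --pt "6 -3.5 -2.3 0 0" --pt "6 -3.5 -2.3 0 0" --pt "6 -3.5 -2.2 0 0" --pt "6 -3.5 -2.2 0 0" --pt "6 0 0 0 0" --pt "6 0 0 0 0"

```text
clock: 1.8
position: [563.7, 22.1, 229.7]
eef_rot: [[-0.944, 0.331, -0.001], [0.331, 0.944, 0.0], [0.001, -0.0, -1.0]]
force: [-0.2, -0.8, -0.5]
gripper_width: 59.7
finger_force: 0.0
```

Run:
```python
from h import *
im,c=snap("w1")
go(573,17,230,1.235)
p=proj("wrist",[573,17,108],c);print(p)
x,y=int(p[0])-80,int(p[1])-60
cv2.imwrite("pics/w1c.png",cv2.resize(im[y:y+120,x:x+160,::-1],(800,600),interpolation=cv2.INTER_CUBIC));print(x,y)
```

```text
clock 1.85 pos [563.5  22.8 230.1] yaw 1.235 q6 -1.26 F [-0.2 -0.2 -0.6] w 60.02
tool shift cm [-1.09 -0.23  0.  ] turn -0.0
[321.49714322 252.40850897]
241 192
```

View pics/w1c.png

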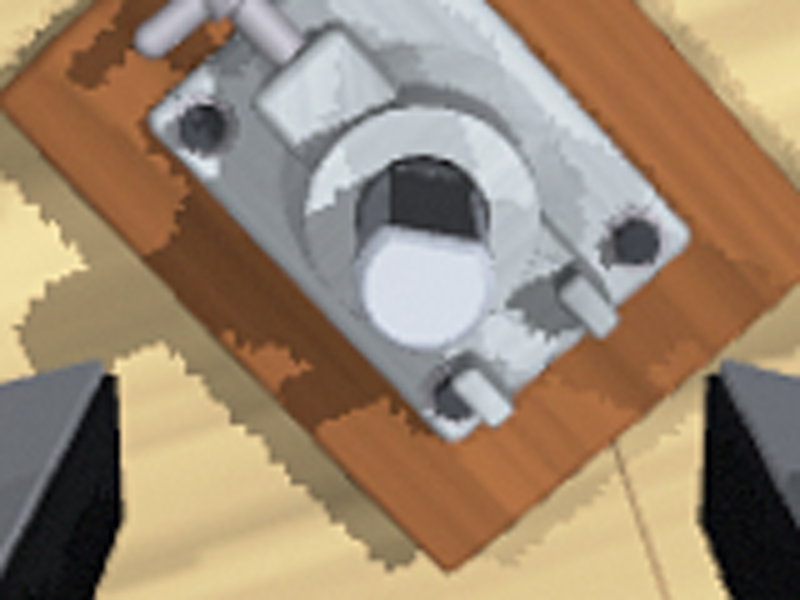

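Wrist crop (x5, origin 241,192): the post top is centred at (426,286). The dark flat faces up in the image, chord (370,235)–(487,238). The fork cheek tops are at (590,300) and (483,396), and the ear and wing bolt are at upper left.

Run:
```python
from h import *
c=np.load("pics/w1.npy",allow_pickle=True).item()
f=lambda u,v,z:atz("wrist",241+u/5,192+v/5,z,c)
P=f(426,286,108);print("post",P)
a,b=f(590,300,70),f(483,396,70);m=(a+b)/2;d=m-P;print("fork",m,np.hypot(*d[:2]),np.arctan2(d[1],d[0]),"gap",np.linalg.norm(a-b), "perp",np.arctan2(*( (b-a)[:2]*[-1,1])[[0,1]]))
for q in((450,570),(5,95)): print(f(*q,20))
e=f(450,570,20)-f(5,95,20);print("block edge yaw",np.arctan2(e[1],e[0]),np.linalg.norm(e))
g=f(487,238,107)-f(370,235,107);print("chord",np.linalg.norm(g),"yaw",np.arctan2(g[1],g[0]),np.arctan2(g[1],g[0])+np.pi/2)
print("seat ring",f(422,215,62))
go(P[0],P[1],160,2.806)
```

```text
post [571.78710384  21.24131168 108.        ]
fork [598.60657359  32.79997997  70.        ] 29.20422521529748 0.4069252539335777 gap 25.60856062480047 perp -2.719847587875209
[654.78475916  -1.4490523   20.        ]
[528.97415202 -52.49647316  20.        ]
block edge yaw 0.3854518343313324 135.772412680251
chord 17.871070279564034 yaw 1.2074109043190056 2.7782072311139023
seat ring [570.95422199  21.18704875  62.        ]
clock 1.85 pos [563.5  22.8 230.1] yaw 1.235 q6 -1.26 F [-0.2 -0.2 -0.6] w 60.02
tool shift cm [-0.84  0.13  7.  ] turn -1.571
```

>>> step_arm --pt "6 -0.4 0.1 1 0" --pt "6 -0.4 0 2 0" --pt "6 0 0 2 0" --pt "6 0 0 2 0" --pt "6 0 0 2 0" --pt "6 0 0 1 0" --pt "6 0 0 0 0" --pt "6 0 0 0 0" --grip_force 4

```text
clock: 2.65
position: [572.0, 21.1, 131.1]
eef_rot: [[-0.944, 0.329, 0.001], [0.329, 0.944, -0.0], [-0.001, 0.0, -1.0]]
force: [-0.2, -1.1, 1.2]
gripper_width: 60.2
finger_force: 0.0
```

Run:
```python
from h import *
im,c=snap("w2")
go(571.5,21.2,102,1.235)
cv2.imwrite("pics/w2c.png",cv2.resize(im[150:450,120:520,::-1],(800,600),interpolation=cv2.INTER_CUBIC))
print(proj("wrist",[571.5,21.2,108],c)-[120,150])
```

```text
clock 2.7 pos [572.1  21.  131.4] yaw 1.235 q6 -1.26 F [ 0.6  0.6 -1. ] w 60.03
tool shift cm [ 0.07 -0.    2.94] turn 0.0
[203.95089394 133.37109113]
```

View pics/w2c.png

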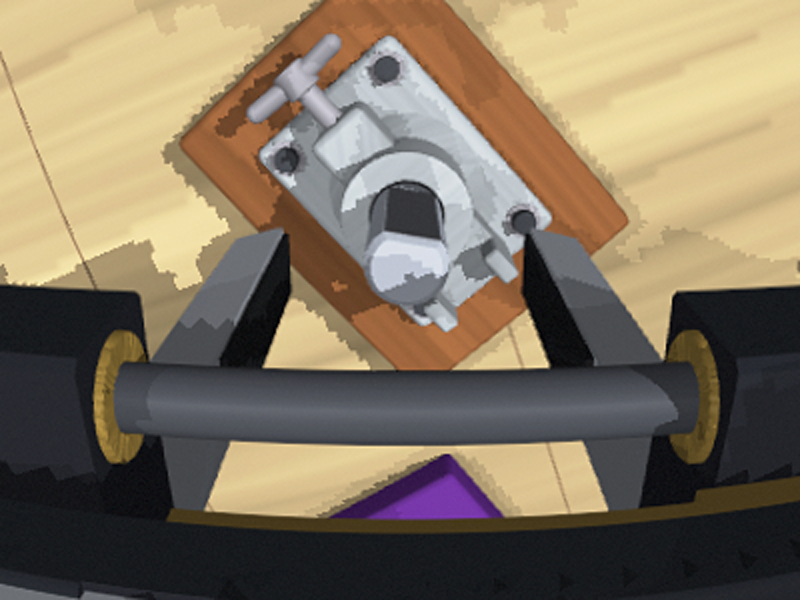

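The post top at (408,270) sits midway between the fingers and the flat faces the wing bolt. Next I go down and pinch.

>>> step_arm --pt "6 0 0 1 0" --pt "6 0 0 1 0" --pt "6 0 0 0.9 0" --pt "2 0 0 0 0" --pt "1.5 0 0 0 0" --pt "1.5 0 0 0 0" --pt "1.5 0 0 0 0" --pt "1.5 0 0 0 0" --pt "1.5 0 0 0 0" --pt "1.5 0 0 0 0" --grip_force 12

```text
clock: 3.7
position: [572.0, 21.1, 101.7]
eef_rot: [[-0.944, 0.329, 0.001], [0.329, 0.944, 0.001], [-0.001, 0.001, -1.0]]
force: [2.4, 4.5, 0.6]
gripper_width: 21.9
finger_force: 12.0
```

```bash
python3 -c "
from h import *
go(571.5,21.2,102,0.035);s=state();print(s['wrist_torque'],s['finger_force'])"
```

```text
clock 3.7 pos [572.   21.1 101.7] yaw 1.235 q6 -1.26 F [2.4 4.5 0.6] w 21.9
tool shift cm [ 0.05 -0.01 -0.03] turn 1.2
[ 0.80279968 -0.28339333  0.03553229] 12.000045770582801
```

22 mm across: the pads are on the round. Turn it partway, then regrip on the flat.

>>> step_arm --pt "1.5 0 0.05 0 0.12" --pt "1.5 0 0 0 0.12" --pt "1.5 0 0 0 0.12" --pt "1.5 0 0 0 0.12" --pt "1.5 0 0 0 0.12" --pt "1.5 0 0 0 0.12" --pt "1.5 0 0 0 0.12" --pt "1.5 0 0 0 0.12" --pt "1.5 0 0 0 0.12" --pt "1.5 0 0 0 0.12" --grip_force 25

```text
clock: 4.7
position: [572.5, 21.5, 101.8]
eef_rot: [[-0.03, 1.0, 0.002], [1.0, 0.03, 0.0], [0.0, 0.002, -1.0]]
force: [5.1, 3.5, 0.9]
gripper_width: 21.7
finger_force: 25.0
```

>>> step_arm --pt "1.5 0 0 0 0" --pt "1.5 0 0 0 0"

```text
clock: 4.9
position: [572.5, 21.5, 101.8]
eef_rot: [[-0.035, 0.999, 0.002], [0.999, 0.035, 0.0], [0.0, 0.002, -1.0]]
force: [4.9, 3.6, -0.1]
gripper_width: 22.1
finger_force: 25.0
```

```bash
python3 -c "
from h import *
go(571.5,21.2,102,1.58);s=state();print(s['wrist_torque'],s['finger_force'],s['eef_rot'].T@s['force'])"
```

```text
clock 4.9 pos [572.5  21.5 101.8] yaw 0.035 q6 -0.06 F [ 4.9  3.6 -0.1] w 22.1
tool shift cm [-0.02 -0.1  -0.02] turn -1.545
[ 0.61934482 -0.69440172 -0.02968683] 25.000370402485714 [3.4737561  5.03990558 0.11107389]
```

>>> step_arm --pt "3.5 0 0 0 0" --pt "3.5 0.03 0.05 0 0" --pt "3.5 0 0 0 0" --pt "3.5 0 0 0 -0.14" --pt "3.5 0 0 0 -0.14" --pt "3.5 0 0 0 -0.14" --pt "3.5 0 0 0 -0.14" --pt "3.5 0 0 0 -0.14" --pt "3.5 0 0 0 -0.14" --pt "3.5 0 0 0 -0.14"

```text
clock: 5.9
position: [572.3, 21.4, 101.4]
eef_rot: [[-0.852, 0.523, -0.0], [0.523, 0.852, -0.0], [0.0, -0.0, -1.0]]
force: [0.5, 0.6, 0.1]
gripper_width: 35.1
finger_force: 0.0
```

>>> step_arm --pt "3.5 0 0 0 -0.14" --pt "3.5 0 0 0 -0.14" --pt "3.5 0 0 0 -0.14" --pt "3.5 0 0 0 -0.14" --pt "3.5 0 0 0 0" --pt "1.5 0 0 0 0" --pt "1.5 0 0 0 0" --pt "1.5 0 0 0 0" --pt "1.5 0 0 0 0" --pt "1.5 0 0 0 0" --grip_force 5

```text
clock: 6.9
position: [572.4, 20.2, 101.4]
eef_rot: [[-1.0, -0.002, -0.0], [-0.002, 1.0, -0.002], [0.0, -0.002, -1.0]]
force: [0.1, -10.5, -0.1]
gripper_width: 20.2
finger_force: 5.0
```

```bash
python3 -c "
from h import *
go(571.5,21.2,102,0.392);s=state();print(s['wrist_torque'],s['finger_force'],s['eef_rot'].T@s['force'])"
```

```text
clock 6.9 pos [572.4  20.2 101.4] yaw 1.572 q6 -1.6 F [  0.1 -10.5  -0.1] w 20.24
tool shift cm [ 0.09  0.1  -0.06] turn 1.18
[-1.8006902   0.10211524 -0.0383234 ] 4.999993368401192 [ -0.05732158 -10.46216851   0.09596347]
```

>>> step_arm --pt "1.5 0 -0.12 0 0" --pt "1.5 0 0 0 0" --pt "1.5 0 0 0 0" --pt "1.5 0 0 0 0" --pt "1.5 0 0 0 0" --grip_force 30

```text
clock: 7.4
position: [572.4, 20.0, 101.4]
eef_rot: [[-1.0, -0.004, -0.0], [-0.004, 1.0, -0.001], [0.0, -0.001, -1.0]]
force: [0.0, -4.9, -0.7]
gripper_width: 19.3
finger_force: 30.0
```

```bash
python3 -c "
from h import *
go(571.5,21.2,102,0.392);s=state();print(s['wrist_torque'],s['finger_force'],s['eef_rot'].T@s['force'])"
```

```text
clock 7.4 pos [572.4  20.  101.4] yaw 1.574 q6 -1.6 F [ 0.  -4.9 -0.7] w 19.34
tool shift cm [ 0.09  0.12 -0.06] turn 1.182
[-1.09298023  0.07197065 -0.07684247] 29.999865495337872 [-0.01943952 -4.91407227  0.67463075]
```

19.3 mm: the pads are square on the flat. Next I turn it to the fork, moving the TCP around the post's axis.

>>> step_arm --pt "1.5 0.02 -0.05 0 0.118" --pt "1.5 0.02 0 0 0.118" --pt "1.5 0.02 0 0 0.118" --pt "1.5 0.02 0 0 0.118" --pt "1.5 0.02 0 0 0.118" --pt "1.5 0.02 0 0 0.118" --pt "1.5 0.02 0 0 0.118" --pt "1.5 0.02 0 0 0.118" --pt "1.5 0.02 0 0 0.118" --pt "1.5 0.02 0 0 0.12"

```text
clock: 8.4
position: [571.4, 20.7, 101.4]
eef_rot: [[-0.378, 0.926, 0.002], [0.926, 0.378, -0.0], [-0.001, 0.001, -1.0]]
force: [6.3, -3.7, -4.5]
gripper_width: 19.6
finger_force: 30.0
```

>>> step_arm --pt "1.5 0 0 0 0" --pt "1.5 0 0 0 0"

```text
clock: 8.6
position: [571.4, 20.8, 101.4]
eef_rot: [[-0.382, 0.924, 0.002], [0.924, 0.382, -0.0], [-0.001, 0.002, -1.0]]
force: [6.3, -2.1, -4.7]
gripper_width: 19.5
finger_force: 30.0
```

```bash
python3 -c "
from h import *
im,c=snap('w3')
go(571.5,21.2,102,0.392);s=state();print(s['wrist_torque'],s['finger_force'],s['eef_rot'].T@s['force'])
cv2.imwrite('pics/w3c.png',cv2.resize(im[120:360,160:480,::-1],(800,600),interpolation=cv2.INTER_CUBIC))
"
```

```text
clock 8.65 pos [571.4  20.8 101.4] yaw 0.392 q6 -0.42 F [ 5.4 -3.2 -3.5] w 19.08
tool shift cm [ 0.04  0.02 -0.06] turn 0.0
[-0.52473961 -0.9961806  -0.09037308] 29.99902790354099 [-5.02276704  3.79116579  3.46658423]
```

View pics/w3c.png

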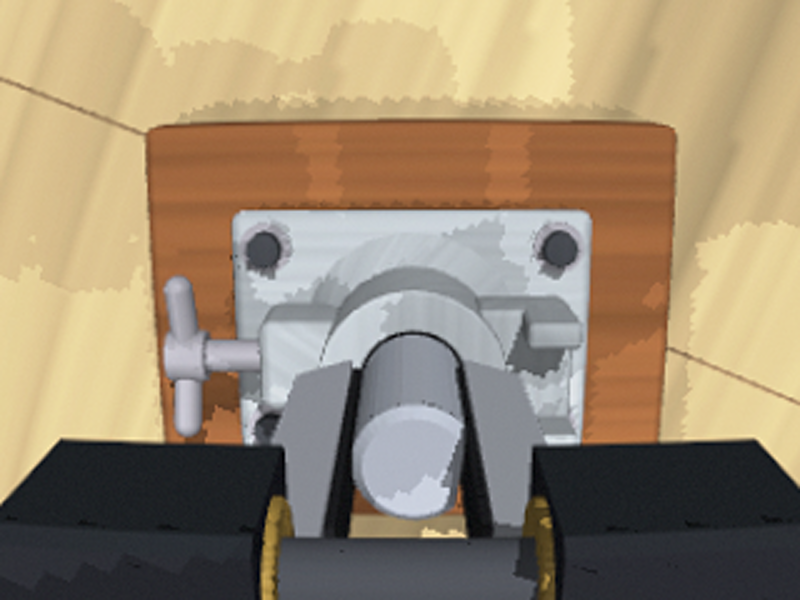

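The block is square to the tool. Bolt heads are at (264,249) and (559,249), plate corners at (236,213) and (589,212), block corners at (150,128) and (675,128), and the cheek is at right (553,335). I'll check the seat yaw from these.

Run:
```python
from h import *
c=np.load("pics/w3.npy",allow_pickle=True).item()
f=lambda u,v,z:atz("wrist",160+u/2.5,120+v/2.5,z,c)
for a,b,z in(((264,249),(559,249),30),((236,213),(589,212),28),((150,128),(675,128),20)):
    A,B=f(*a,z),f(*b,z);e=B-A;print(np.linalg.norm(e),np.arctan2(e[1],e[0]),(A+B)/2)
# line fit of top edge of oak block and plate via edges, subpixel
im=cv2.cvtColor(cv2.imread("pics/w3.png"),cv2.COLOR_BGR2HSV)
bgr=cv2.imread("pics/w3.png").astype(float)
sig=bgr[:,:,2]-bgr[:,:,0]   # R-B: large on oak, small on plate
pts=[]
for u in range(265,385,4):
    col=sig[185:225,u]; k=np.argmin(np.diff(col)); pts.append((u,185+k+.5))
pts=np.array(pts);P=np.array([atz("wrist",u,v,28,c)[:2] for u,v in pts])
vx,vy,*_=cv2.fitLine(P.astype(np.float32),cv2.DIST_HUBER,0,.01,.01).ravel();print("plate edge yaw",np.arctan2(vy,vx),pts[::6])
# side edges of block: left/right brown boundary
Q=[[],[]]
for v in range(178,215,3):
    row=bgr[v]; m=(row[:,1]<130)&(row[:,2]-row[:,0]>60); idx=np.where(m[200:450])[0]+200
    if len(idx): Q[0].append(atz("wrist",idx[0]-.5,v,20,c)[:2]);Q[1].append(atz("wrist",idx[-1]+.5,v,20,c)[:2])
for q in Q:
    vx,vy,*_=cv2.fitLine(np.array(q,np.float32),cv2.DIST_HUBER,0,.01,.01).ravel();print("side yaw",np.arctan2(vy,vx))
p=atz("wrist",160+409/2.5,120+462/2.5,108,c);print("post top",p)
```

```text
73.07025801802207 0.3921608709085665 [562.87811093  42.81900918  30.        ]
87.88487111799978 0.3952499574395838 [559.71677092  51.16472621  28.        ]
135.53136993275623 0.3928325494840488 [551.68689667  70.87488477  20.        ]
plate edge yaw 0.3919988 [[265.  203.5]
 [289.  203.5]
 [313.  203.5]
 [337.  203.5]
 [361.  203.5]]
side yaw -1.15764
side yaw -1.1793121
post top [570.72978976  21.59962258 108.        ]
```

Seat yaw 0.392 is confirmed and the post is aligned. Estimated axis is (572.5,21.45). Next I release, lift and go to the collar.

>>> step_arm --pt "2.4 0 0 0 0" --pt "3.5 0 0 0 0" --pt "4 0 0 0 0" --pt "4.5 0 0 -1 0" --pt "5 0 0 -3 0" --pt "6 0 0 -4 0" --pt "7 0 0 -4 0" --pt "7 0 0 -1 0" --pt "7 0 0 0 0"

```text
clock: 9.55
position: [571.2, 20.8, 233.4]
eef_rot: [[-0.383, 0.924, 0.003], [0.924, 0.383, -0.0], [-0.001, 0.003, -1.0]]
force: [-0.0, -1.0, -0.5]
gripper_width: 69.6
finger_force: 0.0
```

```bash
python3 -c "
from h import *
im,c=snap('w4')
go(440,-275,230,-1.08)
p=proj('wrist',[572.5,21.4,108],c);x,y=int(p[0])-64,int(p[1])-48;print(x,y,p)
cv2.imwrite('pics/w4c.png',cv2.resize(im[y:y+96,x:x+128,::-1],(800,600),interpolation=cv2.INTER_CUBIC))
"
```

```text
clock 9.6 pos [570.7  20.8 231.5] yaw 0.393 q6 -0.42 F [ 0.4  0.4 -0.6] w 70.34
tool shift cm [-22.32 -23.4    0.14] turn 1.473
261 188 [325.09090157 236.8056115 ]
```

View pics/w4c.png

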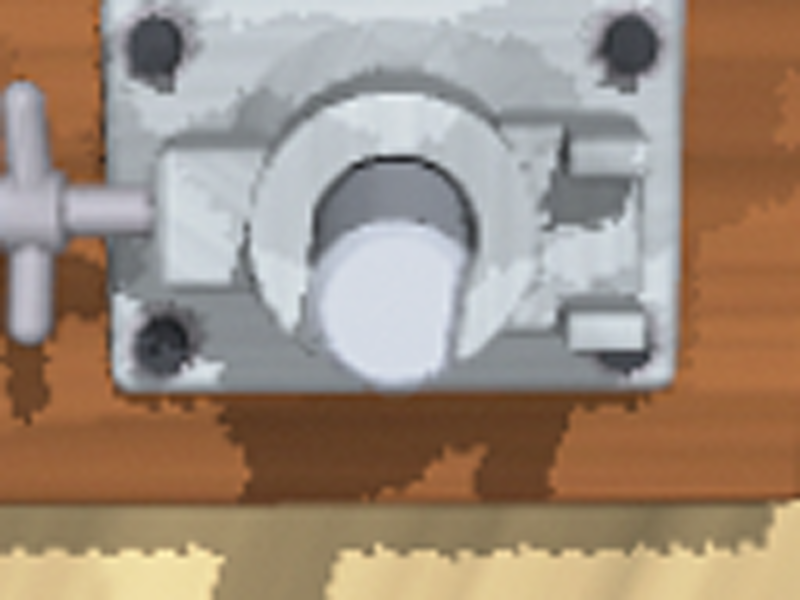

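The D's right edge seems tilted, so I'll zoom in to verify.

Run:
```python
from h import *
im=cv2.imread("pics/w4.png");c=np.load("pics/w4.npy",allow_pickle=True).item()
o=im[210:258,300:348]; g=cv2.resize(o,(600,600),interpolation=cv2.INTER_CUBIC)
g=cv2.LUT(g,np.clip((np.arange(256)-60)*1.4,0,255).astype(np.uint8))
# overlay expected outline of post rim at z=106 (chamfer bottom) with flat at 0.392
g2=g.copy()
for yaw,col in((0.392,(0,0,255)),(0.19,(0,255,0))):
    n=np.array([np.cos(yaw),np.sin(yaw)]);t=np.array([-n[1],n[0]])
    a=np.linspace(0,2*np.pi,200);pp=[]
    for x,y in zip(11.1*np.cos(a),11.1*np.sin(a)):
        x=min(x,8.1);q=np.array([570.8,21.6])+x*n+y*t;pp.append((proj("wrist",[*q,106],c)-[300,210]+.5)*12.5)
    cv2.polylines(g2,[np.array(pp,np.int32)],True,col,1)
cv2.imwrite("pics/w4d.png",cv2.resize(np.hstack([g,g2]),(800,400)))
```

```text
(no output)
```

View pics/w4d.png

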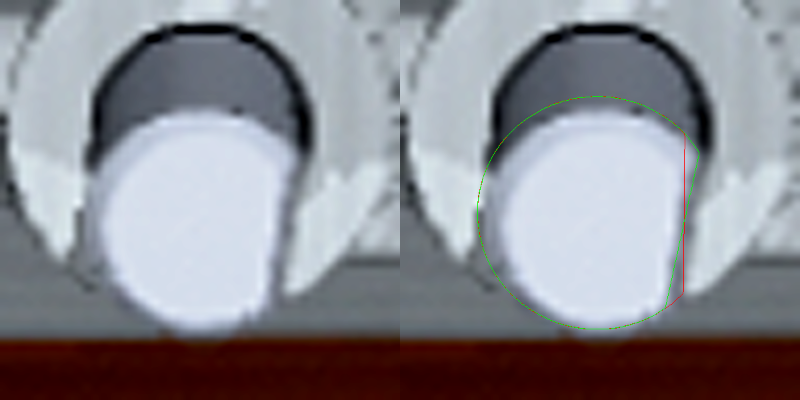

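The flat's chord, (297,155) to (275,292), is tilted about 0.16 rad. The post was dragged past square when I released it under side load. I'll regrip on the flat and null the side forces before letting go.

>>> step_arm --pt "5 0 0 2 0" --pt "4 0.03 0.04 4 0" --pt "3.5 0 0 4 0" --pt "3.5 0 0 2 0" --pt "3.5 0 0 1 0" --pt "3.5 0 0 0 0" --pt "1.5 0 0 0 0" --pt "1.5 0 0 0 0" --pt "1.5 0 0 0 0" --pt "1.5 0 0 0 0" --grip_force 6

```text
clock: 10.6
position: [571.4, 21.1, 102.6]
eef_rot: [[-0.383, 0.924, 0.001], [0.924, 0.383, -0.0], [-0.001, 0.001, -1.0]]
force: [-3.5, -0.3, 6.9]
gripper_width: 20.0
finger_force: 6.0
```

```bash
python3 -c "
from h import *
go(571.1,20.9,102,0.392);s=state();print(s['wrist_torque'],s['finger_force'],s['eef_rot'].T@s['force'])"
```

```text
clock 10.6 pos [571.4  21.1 102.6] yaw 0.393 q6 -0.42 F [-3.5 -0.3  6.9] w 20.02
tool shift cm [-0.01 -0.04  0.06] turn 0.001
[-0.2227218   0.54800369 -0.04429965] 6.002817378030159 [ 1.04018195 -3.382034   -6.87266451]
```

>>> step_arm --pt "1.5 0 0 0 0" --pt "1.5 0 0 0 0" --pt "1.5 0 0 0 0" --grip_force 45

```text
clock: 10.9
position: [571.3, 21.1, 102.5]
eef_rot: [[-0.383, 0.924, 0.001], [0.924, 0.383, -0.0], [-0.001, 0.001, -1.0]]
force: [-3.5, -1.3, 7.2]
gripper_width: 19.2
finger_force: 45.0
```

```bash
python3 -c "
from h import *
go(571.1,20.9,102,0.392);s=state();print(s['wrist_torque'],s['finger_force'],s['eef_rot'].T@s['force'])"
```

```text
clock 10.9 pos [571.3  21.1 102.5] yaw 0.393 q6 -0.42 F [-3.5 -1.3  7.2] w 19.22
tool shift cm [-0.01 -0.03  0.05] turn 0.001
[-0.24167679  0.69501483 -0.05828623] 45.002983873710036 [ 0.10146601 -3.70592069 -7.1799946 ]
```

>>> step_arm --pt "1.5 0 -0.04 -0.08 0" --pt "1.5 0 0 0 0" --pt "1.5 0 0 0 0"

```text
clock: 11.2
position: [571.3, 21.1, 102.6]
eef_rot: [[-0.383, 0.924, 0.002], [0.924, 0.383, 0.0], [-0.001, 0.002, -1.0]]
force: [6.0, 1.0, -1.9]
gripper_width: 19.0
finger_force: 45.0
```

```bash
python3 -c "
from h import *
go(571.1,20.9,102,0.392);s=state();print(s['wrist_torque'],s['finger_force'],s['eef_rot'].T@s['force'])"
```

```text
clock 11.2 pos [571.3  21.1 102.6] yaw 0.393 q6 -0.42 F [ 6.   1.  -1.9] w 19.0
tool shift cm [-0.01 -0.02  0.06] turn 0.001
[ 0.00279051 -0.94326728 -0.03062028] 44.999096360988915 [-1.41522392  5.92514245  1.88637533]
```

>>> step_arm --pt "1.5 0 0 0 0" --pt "1.5 0 0 0 0" --pt "2.2 0 0 0 0" --pt "2.6 0 0 0 0" --pt "3.2 0 0 0 0" --pt "3.6 0 0 0 0" --grip_force 8

```text
clock: 11.8
position: [570.5, 21.1, 102.2]
eef_rot: [[-0.383, 0.924, -0.0], [0.924, 0.383, 0.0], [0.0, -0.0, -1.0]]
force: [-0.4, 0.5, -0.7]
gripper_width: 34.8
finger_force: 0.0
```

```bash
python3 -c "
from h import *
go(571.1,20.9,102,0.392);s=state();print(s['wrist_torque'],s['finger_force'],s['eef_rot'].T@s['force'])"
```

```text
clock 11.8 pos [570.5  21.1 102.2] yaw 0.393 q6 -0.42 F [-0.4  0.5 -0.7] w 34.84
tool shift cm [-0.04  0.04  0.02] turn 0.001
[-0.05116859  0.04508195  0.01772342] 0.0 [ 0.65094439 -0.15885556  0.66183676]
```

>>> step_arm --pt "4 0 0 -2 0" --pt "5 0 0 -4 0" --pt "6 0 0 -4 0" --pt "7 0 0 -3 0" --pt "7 0 0 0 0" --pt "7 0 0 0 0"

```text
clock: 12.4
position: [570.6, 21.1, 232.1]
eef_rot: [[-0.383, 0.924, 0.0], [0.924, 0.383, -0.0], [-0.0, 0.0, -1.0]]
force: [-0.5, -0.5, -1.3]
gripper_width: 69.9
finger_force: 0.0
```

Run:
```python
from h import *
im,c=snap("w5"); go(440,-275,230,-1.08)
im=im[:,:,::-1]
p=proj("wrist",[571.2,21.4,106],c);x,y=(p-24).astype(int)
g=cv2.resize(im[y:y+48,x:x+48],(600,600),interpolation=cv2.INTER_CUBIC)
g=cv2.LUT(g,np.clip((np.arange(256)-60)*1.4,0,255).astype(np.uint8));g2=g.copy()
for yaw,col in((0.392,(0,0,255)),):
    n=np.array([np.cos(yaw),np.sin(yaw)]);t=np.array([-n[1],n[0]]);a=np.linspace(0,2*np.pi,200);pp=[]
    for X,Y in zip(11.1*np.cos(a),11.1*np.sin(a)):
        X=min(X,8.1);q=np.array([571,21.6])+X*n+Y*t;pp.append((proj("wrist",[*q,106],c)-[x,y]+.5)*12.5)
    cv2.polylines(g2,[np.array(pp,np.int32)],True,col,1)
cv2.imwrite("pics/w5d.png",cv2.resize(np.hstack([g,g2]),(800,400)))
```

```text
clock 12.45 pos [570.3  21.1 231.2] yaw 0.393 q6 -0.42 F [ 0.3 -0.7 -0. ] w 69.98
tool shift cm [-22.36 -23.37   0.14] turn 1.473
```

View pics/w5d.png

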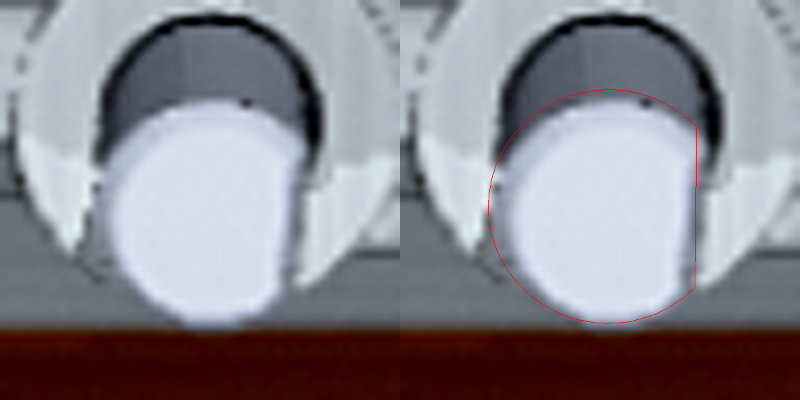

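Run:
```python
from h import *
for nm,cx in(("w4",[570.8,21.6]),("w5",[571,21.6])):
    im=cv2.imread(f"pics/{nm}.png").astype(np.float32)[:,:,1];c=np.load(f"pics/{nm}.npy",allow_pickle=True).item()
    p=proj("wrist",[*cx,108],c);P=[]
    for v in range(int(p[1])-5,int(p[1])+7):
        u0=int(p[0])+2; r=im[v,u0:u0+12]; hi=r[:3].mean()
        k=np.argmax(r<hi-40); 
        if k==0: continue
        u=u0+k-1+(r[k-1]-(hi-40))/(r[k-1]-r[k]); P.append((u,v))
    P=np.array(P);print(nm,P.T.round(1).tolist())
    Q=np.array([atz("wrist",u,v,107.5,c)[:2] for u,v in P],np.float32)
    vx,vy,*_=cv2.fitLine(Q,cv2.DIST_HUBER,0,.01,.01).ravel();a=np.arctan2(vy,vx);a=(a+np.pi/2+np.pi/2)%np.pi-np.pi/2;print("normal yaw",a,"rel",a-.392)
```

```text
w4 [[334.2, 333.8, 333.8, 333.6, 333.2, 333.2, 333.0, 332.9, 332.8, 332.7, 332.5, 332.0], [230.0, 231.0, 232.0, 233.0, 234.0, 235.0, 236.0, 237.0, 238.0, 239.0, 240.0, 241.0]]
normal yaw 0.24832416 rel -0.14367583
w5 [[335.1, 334.8, 334.7, 334.3, 334.3, 334.4, 334.2, 334.1, 334.0, 333.9, 333.8, 333.6], [231.0, 232.0, 233.0, 234.0, 235.0, 236.0, 237.0, 238.0, 239.0, 240.0, 241.0, 242.0]]
normal yaw 0.28988457 rel -0.10211542
```

The chord still reads about −0.1 rad. I'll regrip lightly, since the width at a light grip shows the tilt, then square it up with the side load nulled.

>>> step_arm --pt "6 0 0.02 3 0" --pt "5 0 0 4 0" --pt "4 0 0 4 0" --pt "3.5 0 0 1.9 0" --pt "3.5 0 0 0 0" --pt "3.5 0 0 0 0" --pt "3.5 0 0 0 0" --pt "1.5 0 0 0 0" --pt "1.5 0 0 0 0" --pt "1.5 0 0 0 0" --grip_force 3

```text
clock: 13.45
position: [571.2, 21.2, 104.0]
eef_rot: [[-0.383, 0.924, 0.001], [0.924, 0.383, 0.0], [-0.0, 0.001, -1.0]]
force: [0.6, -0.3, 3.2]
gripper_width: 19.5
finger_force: 3.0
```

```bash
cat >> h.py <<'E'
def feel(n=8):
    S=[]
    for i in range(n): capture("wrist"); S.append(state())
    m=lambda k:np.mean([s[k] for s in S],0)
    R=S[-1]["eef_rot"]
    print("t",round(S[-1]["clock"],2),"w",m("gripper_width").round(3),"sd",np.std([s["gripper_width"] for s in S]).round(2),"ff",S[-1]["finger_force"].round(1),"pos",m("position").round(2),"yaw",np.arctan2(R[1,1],R[0,1]).round(4),"Ftool",(R.T@m("force")).round(2),"Tz",m("wrist_torque")[2].round(3))
E
python3 -c "
from h import *
feel()"
```

```text
Traceback (most recent call last):
  File "h.py", line 35, in feel
    print("t",round(S[-1]["clock"],2),"w",m("gripper_width").round(3),"sd",np.std([s["gripper_width"] for s in S]).round(2),"ff",S[-1]["finger_force"].round(1),"pos",m("position").round(2),"yaw",np.arctan2(R[1,1],R[0,1]).round(4),"Ftool",(R.T@m("force")).round(2),"Tz",m("wrist_torque")[2].round(3))
                                                                                                                                 ^^^^^^^^^^^^^^^^^^^^^^^^^^^
AttributeError: 'float' object has no attribute 'round'
```

>>> step_arm --pt "1.5 0 0 0 0" --pt "1.5 0 0 0 0" --pt "1.5 0 0 0 0" --grip_force 45

```text
clock: 14.15
position: [571.2, 21.1, 103.9]
eef_rot: [[-0.383, 0.924, 0.001], [0.924, 0.383, -0.0], [-0.0, 0.001, -1.0]]
force: [-0.9, 0.7, 5.5]
gripper_width: 19.0
finger_force: 45.0
```

```bash
python3 -c "
from h import *
feel()"
```

```text
Traceback (most recent call last):
  File "h.py", line 35, in feel
    print("t",round(S[-1]["clock"],2),"w",m("gripper_width").round(3),"sd",np.std([s["gripper_width"] for s in S]).round(2),"ff",S[-1]["finger_force"].round(1),"pos",m("position").round(2),"yaw",np.arctan2(R[1,1],R[0,1]).round(4),"Ftool",(R.T@m("force")).round(2),"Tz",m("wrist_torque")[2].round(3))
                                                                                                                                 ^^^^^^^^^^^^^^^^^^^^^^^^^^^
AttributeError: 'float' object has no attribute 'round'
```

```bash
sed -i 's/S\[-1\]\["finger_force"\].round(1)/S[-1]["finger_force"]/' h.py; python3 -c "
from h import *
feel()"
```

```text
t 14.95 w 18.798 sd 0.15 ff 45.001791534014046 pos [571.18  21.11 103.84] yaw 0.3929 Ftool [ 0.49 -0.51 -5.66] Tz -0.053
```

>>> step_arm --pt "1.5 0 0 -0.04 0" --pt "1.5 0 0 0 0" --pt "1.5 0 0 0 0" --grip_force 4

```text
clock: 15.25
position: [571.1, 21.1, 103.8]
eef_rot: [[-0.383, 0.924, 0.001], [0.924, 0.383, -0.0], [-0.0, 0.001, -1.0]]
force: [3.3, -0.3, 1.7]
gripper_width: 19.5
finger_force: 4.0
```

```bash
python3 -c "
from h import *
feel()"
```

```text
t 15.65 w 19.547 sd 0.22 ff 3.999998143863195 pos [571.09  21.12 103.78] yaw 0.393 Ftool [-1.4   3.84 -1.98] Tz -0.083
```

>>> step_arm --pt "1.5 0 0.015 -0.02 0" --pt "1.5 0 0 0 0" --pt "1.5 -0.01 0 0 -0.06" --pt "1.5 -0.005 0 0 -0.04" --pt "1.5 0 0 0 0" --pt "1.5 0 0 0 0" --grip_force 60

```text
clock: 16.25
position: [571.1, 21.0, 103.8]
eef_rot: [[-0.472, 0.881, -0.0], [0.881, 0.472, -0.0], [-0.0, -0.0, -1.0]]
force: [5.3, -0.9, 1.4]
gripper_width: 18.7
finger_force: 60.0
```

```bash
python3 -c "
from h import *
feel(4)"
```

```text
t 16.45 w 18.686 sd 0.22 ff 59.99963483889587 pos [571.07  20.96 103.8 ] yaw 0.4924 Ftool [-3.43  3.94 -0.37] Tz 0.027
```

>>> step_arm --pt "1.5 0.01 0 0 0.05" --pt "1.5 0 0 0 0" --pt "1.5 0 0 0 0"

```text
clock: 16.75
position: [571.1, 21.0, 103.8]
eef_rot: [[-0.428, 0.904, 0.0], [0.904, 0.428, -0.0], [-0.0, 0.0, -1.0]]
force: [5.0, -1.5, -0.1]
gripper_width: 18.8
finger_force: 60.0
```

```bash
python3 -c "
from h import *
feel(4)"
```

```text
t 16.95 w 18.433 sd 0.1 ff 59.999725658726675 pos [571.08  21.05 103.8 ] yaw 0.4424 Ftool [-3.13  4.08  0.15] Tz -0.015
```

>>> step_arm --pt "1.5 0.005 0 0 0.05" --pt "1.5 0 0 0 0" --pt "1.5 0 0 0 0"

```text
clock: 17.25
position: [571.1, 21.1, 103.8]
eef_rot: [[-0.382, 0.924, 0.0], [0.924, 0.382, -0.0], [-0.0, 0.0, -1.0]]
force: [5.4, -0.8, -0.9]
gripper_width: 18.6
finger_force: 60.0
```

```bash
python3 -c "
from h import *
feel(4)"
```

```text
t 17.45 w 18.617 sd 0.11 ff 59.99950614871523 pos [571.09  21.12 103.8 ] yaw 0.3924 Ftool [-3.04  4.53  0.25] Tz -0.02
```

>>> step_arm --pt "1.5 -0.012 0.018 0 0" --pt "1.5 0 0 0 0" --pt "1.5 0 0 0 0"

```text
clock: 17.75
position: [571.1, 21.1, 103.8]
eef_rot: [[-0.383, 0.924, -0.0], [0.924, 0.383, -0.0], [0.0, -0.0, -1.0]]
force: [3.4, -0.4, 1.1]
gripper_width: 18.7
finger_force: 60.0
```

```bash
python3 -c "
from h import *
feel(3)"
```

```text
t 17.9 w 18.681 sd 0.15 ff 59.99994250625605 pos [571.12  21.13 103.8 ] yaw 0.3928 Ftool [-1.51  2.53 -0.44] Tz 0.0
```

>>> step_arm --pt "3.6 0 0 0 0" --pt "3.6 0 0 0 0" --pt "4 0 0 -2 0" --pt "5 0 0 -4 0" --pt "6 0 0 -4 0" --pt "7 0 0 -3 0" --pt "7 0 0 0 0" --pt "7 0 0 0 0" --pt "7 0 0 0 0"

```text
clock: 18.8
position: [570.6, 21.2, 232.3]
eef_rot: [[-0.383, 0.924, -0.003], [0.924, 0.383, 0.0], [0.001, -0.002, -1.0]]
force: [-0.1, -0.6, 0.1]
gripper_width: 69.9
finger_force: 0.0
```

```bash
cat > chord.py <<'E'
from h import *
import sys
nm=sys.argv[1]; im,c=snap(nm); go(440,-275,230,-1.08)
g=im.astype(np.float32)[:,:,1];p=proj("wrist",[570.9,21.6,108],c);P=[]
for v in range(int(p[1])-9,int(p[1])+12):
    u0=int(p[0])+1; r=g[v,u0:u0+13]; hi=max(r[:2].mean(),r[0]); k=np.argmax(r<hi-40)
    if k: P.append((u0+k-1+(r[k-1]-(hi-40))/(r[k-1]-r[k]),v))
P=np.array(P);print(P.T.round(1).tolist())
Q=np.array([atz("wrist",u,v,107.5,c)[:2] for u,v in P if -6<v-p[1]<7],np.float32)
vx,vy,*_=cv2.fitLine(Q,cv2.DIST_HUBER,0,.01,.01).ravel();a=np.arctan(vy/vx);a=(a+np.pi)%np.pi-np.pi/2;print("rel",a-.392)
E
python3 chord.py w6
```

```text
clock 18.85 pos [570.7  21.2 232.3] yaw 0.393 q6 -0.42 F [0.6 0.8 0.1] w 70.12
tool shift cm [-22.35 -23.41   0.26] turn 1.473
[[334.8, 335.5, 335.6, 335.1, 335.1, 334.8, 334.9, 334.8, 334.4, 334.4, 334.4, 334.3, 334.1, 334.1, 334.1, 333.9, 333.9, 333.9, 334.0, 333.4, 332.4], [228.0, 229.0, 230.0, 231.0, 232.0, 233.0, 234.0, 235.0, 236.0, 237.0, 238.0, 239.0, 240.0, 241.0, 242.0, 243.0, 244.0, 245.0, 246.0, 247.0, 248.0]]
rel -0.069710165
```

The chord is now −0.07 at most and curved, so shading is biasing it. I'll check from the fork side, where the flat faces the camera.

>>> step_arm --pt "7 0 0 0 0.145" --pt "7 0 0 0 0.145" --pt "7 0 0 0 0.145" --pt "7 0 0 0 0.145" --pt "7 0 0 0 0.145" --pt "7 0 0 0 0.145" --pt "7 0 0 0 0.145" --pt "7 0 0 0 0.145" --pt "7 0 0 0 0.145" --pt "7 0 0 0 0.145"

```text
clock: 19.85
position: [570.9, 21.2, 232.6]
eef_rot: [[0.874, 0.486, -0.002], [0.486, -0.874, 0.0], [-0.002, -0.001, -1.0]]
force: [0.1, 0.1, 1.0]
gripper_width: 70.1
finger_force: 0.0
```

>>> step_arm --pt "7 0 0 0 0.121" --pt "7 0 0 0 0" --pt "7 0 0 0 0"

```text
clock: 20.15
position: [571.0, 21.2, 233.1]
eef_rot: [[0.922, 0.386, -0.001], [0.386, -0.922, 0.0], [-0.001, -0.001, -1.0]]
force: [0.5, 0.6, -0.3]
gripper_width: 70.1
finger_force: 0.0
```

Run:
```python
from h import *
im,c=snap("w7"); go(440,-275,230,-1.08)
im=im[:,:,::-1].copy()
A=im[:,:,1].astype(np.float32);p=proj("wrist",[571.2,21.5,108],c);print(p);P=[]
for u in range(int(p[0])-8,int(p[0])+9):
    v0=int(p[1])-18; col=A[v0:v0+22,u]; d=np.diff(col); k=np.argmax(d)
    w=np.clip(d[max(k-2,0):k+3],0,None); P.append((u,v0+.5+(w*np.arange(max(k-2,0),k+3)).sum()/w.sum()))
P=np.array(P);print(P.T.round(1).tolist())
Q=np.array([atz("wrist",u,v,107.5,c)[:2] for u,v in P if abs(u-p[0])<6],np.float32)
vx,vy,*_=cv2.fitLine(Q,cv2.DIST_HUBER,0,.01,.01).ravel();a=np.arctan(vy/vx)+np.pi/2;print("rel",a-.392,"mid",Q.mean(0))
x,y=int(p[0])-60,int(p[1])-60
g=cv2.resize(im[y:y+90,x:x+120],(800,600),interpolation=cv2.INTER_CUBIC);cv2.imwrite("pics/w7c.png",g)
```

```text
clock 20.2 pos [571.1  21.2 233.3] yaw -1.175 q6 1.15 F [ 0.   0.1 -0.2] w 69.95
tool shift cm [-23.52  22.26   0.34] turn -0.095
[322.26578418 235.91428113]
[[314.0, 315.0, 316.0, 317.0, 318.0, 319.0, 320.0, 321.0, 322.0, 323.0, 324.0, 325.0, 326.0, 327.0, 328.0, 329.0, 330.0], [224.4, 224.0, 223.9, 223.9, 224.1, 224.0, 224.7, 224.7, 224.7, 224.8, 224.9, 224.9, 225.0, 225.0, 224.9, 225.1, 225.1]]
rel -0.098315865 mid [579.3373   24.71018]
```

View pics/w7c.png

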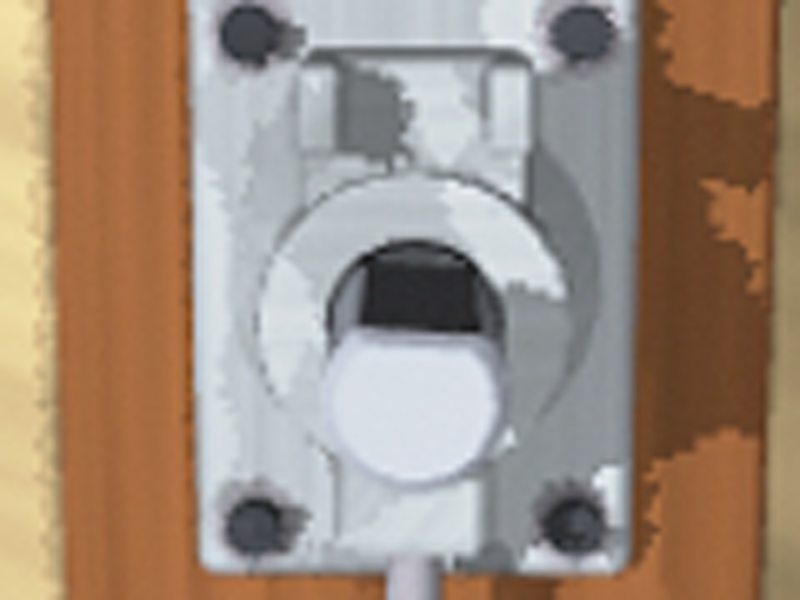

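The flat now faces the fork. The dark quad is (368,262)-(472,266)-(480,334)-(362,328), about 0.05 rad clockwise of square. I'll do one more pinch turned 0.06 further counter-clockwise to take that out.

>>> step_arm --pt "6 0 0 0 -0.148" --pt "5 0 0 0 -0.148" --pt "4 0 0 0 -0.148" --pt "4 0 0 0 -0.148" --pt "4 0 0 0 -0.148" --pt "4 0 0 0 -0.148" --pt "4 0 0 0 -0.148" --pt "4 0 0 0 -0.148" --pt "4 0 0 0 -0.148" --pt "4 0 0 0 -0.148" --grip_force 60

```text
clock: 21.2
position: [571.1, 21.1, 233.6]
eef_rot: [[-0.306, 0.952, -0.0], [0.952, 0.306, -0.0], [0.0, -0.0, -1.0]]
force: [-0.2, -0.2, 0.2]
gripper_width: 40.1
finger_force: 0.0
```

>>> step_arm --pt "4 0 0 2 -0.147" --pt "4 0 0 4 0" --pt "4 0 0 4 0" --pt "3.5 0 0 2 0" --pt "3.5 0 0 1 0" --pt "3.5 0 0 0 0" --pt "1.5 0 0 0 0" --pt "1.5 0 0 0 0" --pt "1.5 0 0 0 0" --pt "1.5 0 0 0 0"

```text
clock: 22.2
position: [571.4, 20.9, 105.2]
eef_rot: [[-0.434, 0.901, 0.001], [0.901, 0.434, -0.0], [-0.001, 0.001, -1.0]]
force: [-4.4, -2.6, 5.1]
gripper_width: 18.7
finger_force: 60.0
```

```bash
python3 -c "
from h import *
feel(3)"
```

```text
t 22.35 w 18.95 sd 0.07 ff 60.001933560561156 pos [571.35  20.88 105.17] yaw 0.4492 Ftool [-0.45 -4.76 -5.54] Tz -0.051
```

>>> step_arm --pt "1.5 0 -0.02 -0.05 0" --pt "1.5 0 0 0 0" --pt "1.5 0 0 0 0"

```text
clock: 22.65
position: [571.3, 20.9, 105.2]
eef_rot: [[-0.434, 0.901, 0.001], [0.901, 0.434, -0.0], [-0.001, 0.001, -1.0]]
force: [-2.3, -3.0, 6.6]
gripper_width: 18.8
finger_force: 60.0
```

>>> step_arm --pt "3.6 0 0 0 0" --pt "3.6 0 0 0 0" --pt "4 0 0 -2 0" --pt "5 0 0 -4 0" --pt "6 0 0 -4 0" --pt "7 0 0 -3 0" --pt "7 0 0 0 0.145" --pt "7 0 0 0 0.145" --pt "7 0 0 0 0.145" --pt "7 0 0 0 0.145"

```text
clock: 23.65
position: [571.0, 21.2, 234.3]
eef_rot: [[0.136, 0.991, -0.0], [0.991, -0.136, 0.0], [0.0, -0.0, -1.0]]
force: [1.1, -0.0, 0.2]
gripper_width: 70.0
finger_force: 0.0
```

>>> step_arm --pt "7 0 0 0 0.145" --pt "7 0 0 0 0.145" --pt "7 0 0 0 0.145" --pt "7 0 0 0 0.145" --pt "7 0 0 0 0.145" --pt "7 0 0 0 0.145" --pt "7 0 0 0 0.145" --pt "7 0 0 0 0.032" --pt "7 0 0 0 0" --pt "7 0 0 0 0"

```text
clock: 24.65
position: [571.0, 21.2, 234.3]
eef_rot: [[0.923, 0.384, -0.0], [0.384, -0.923, 0.0], [-0.0, -0.0, -1.0]]
force: [-0.5, -0.1, -0.1]
gripper_width: 70.2
finger_force: 0.0
```

Run:
```python
from h import *
snap("w8"); go(440,-275,230,-1.08)
for nm in("w7","w8"):
    c=np.load(f"pics/{nm}.npy",allow_pickle=True).item();im=cv2.imread(f"pics/{nm}.png")
    A=im[:,:,1].astype(np.float32);p=proj("wrist",[571.2,21.5,108],c)
    # dark flat mask -> quad, on upsampled crop
    x,y=int(p[0])-20,int(p[1])-28
    g=cv2.resize(A[y:y+26,x:x+40],None,fx=8,fy=8,interpolation=cv2.INTER_CUBIC)
    m=(g<70).astype(np.uint8);n,l,s,ce=cv2.connectedComponentsWithStats(m);i=1+np.argmax(s[1:,4]);m=(l==i)
    L,T,W,H=s[i,:4]; cols=range(L+14,L+W-14,4)
    bot=np.array([(u,np.where(m[:,u])[0][-1]) for u in cols],float)
    print(nm,"box",x+L/8,y+T/8,W/8,H/8,"bottom edge",(bot[::3,1]/8+y).round(2),"slope",np.polyfit(bot[:,0],bot[:,1],1)[0])
    Q=np.array([atz("wrist",x+u/8,y+v/8,107.5,c)[:2] for u,v in bot],np.float32)
    vx,vy,*_=cv2.fitLine(Q,cv2.DIST_HUBER,0,.01,.01).ravel();print("rel",np.arctan(vy/vx)+np.pi/2-.392)
```

```text
clock 24.7 pos [571.   21.1 234.3] yaw -1.177 q6 1.15 F [-0.1 -0.3  0.1] w 69.6
tool shift cm [-23.47  22.31   0.43] turn -0.097
w7 box 315.375 211.25 21.5 13.625 bottom edge [223.62 223.75 223.88 223.88 224.   224.25 224.38 224.62 224.62 224.62
 224.75 224.75] slope 0.014092664092663939
rel -0.07300475
w8 box 314.5 211.25 20.0 13.5 bottom edge [223.5  223.62 223.75 223.75 223.88 223.88 224.12 224.38 224.5  224.62
 224.62] slope 0.07837566844919779
rel -0.075801164
```

Run:
```python
from h import *
for nm in("w7","w8"):
    c=np.load(f"pics/{nm}.npy",allow_pickle=True).item();im=cv2.imread(f"pics/{nm}.png")
    A=im[:,:,1].astype(int)
    if nm=="w8":
        for v in range(210,250,2): print(v,A[v,304:346].tolist())
    p=[proj("wrist",q,c) for q in([571.2,21.5,108],[598.9,32.9,70],[571.2,21.5,62])];print(np.round(p,1).tolist())
```

```text
[[322.3, 235.9], [322.6, 191.7], [322.4, 224.2]]
210 [145, 174, 205, 196, 195, 194, 194, 193, 193, 193, 191, 193, 192, 192, 195, 192, 171, 170, 171, 167, 165, 167, 170, 179, 190, 193, 190, 208, 219, 219, 218, 218, 218, 218, 218, 219, 220, 226, 183, 117, 107, 119]
212 [206, 211, 192, 192, 192, 190, 189, 191, 190, 189, 191, 190, 182, 157, 75, 24, 50, 52, 62, 77, 76, 68, 63, 57, 44, 62, 116, 208, 222, 221, 219, 219, 218, 218, 218, 218, 219, 219, 224, 182, 129, 113]
214 [222, 210, 192, 193, 194, 194, 194, 195, 193, 199, 151, 84, 60, 43, 55, 55, 60, 59, 58, 69, 73, 68, 73, 83, 91, 84, 81, 61, 47, 195, 228, 223, 220, 221, 220, 220, 220, 221, 221, 223, 205, 155]
216 [219, 219, 216, 207, 189, 189, 190, 193, 173, 100, 98, 118, 84, 39, 42, 42, 44, 43, 43, 44, 42, 44, 44, 44, 43, 44, 42, 42, 51, 46, 119, 193, 223, 220, 220, 221, 222, 216, 216, 216, 219, 185]
218 [217, 217, 217, 214, 200, 189, 192, 163, 75, 107, 137, 119, 69, 42, 41, 43, 44, 44, 44, 43, 45, 45, 44, 43, 43, 43, 43, 45, 43, 83, 79, 85, 141, 174, 138, 141, 138, 179, 180, 177, 206, 214]
220 [218, 217, 218, 217, 217, 200, 191, 88, 11
[... 2466 characters left out ...]
46, 146]
244 [204, 203, 203, 200, 198, 207, 208, 175, 154, 179, 192, 193, 203, 222, 224, 223, 223, 222, 222, 223, 222, 223, 223, 222, 224, 225, 227, 194, 155, 133, 117, 116, 134, 146, 146, 146, 146, 145, 144, 148, 147, 146]
246 [203, 204, 202, 197, 200, 205, 209, 198, 161, 180, 200, 200, 194, 188, 187, 191, 199, 217, 218, 216, 216, 216, 209, 195, 180, 158, 158, 142, 143, 136, 134, 130, 134, 146, 146, 146, 146, 145, 147, 148, 149, 150]
248 [178, 194, 203, 200, 199, 205, 208, 205, 164, 185, 201, 202, 199, 204, 203, 197, 188, 184, 190, 191, 183, 186, 194, 199, 200, 204, 217, 221, 223, 193, 154, 130, 134, 147, 144, 145, 146, 146, 147, 124, 98, 98]
[[322.2, 235.8], [322.4, 191.7], [322.3, 224.2]]
```

Run:
```python
from h import *
for nm in("w7","w8"):
    c=np.load(f"pics/{nm}.npy",allow_pickle=True).item();A=cv2.imread(f"pics/{nm}.png")[:,:,1].astype(int)
    for v in(217,219,221,223,224,225): print(nm,v,A[v,308:342].tolist())
    # predicted at seat-to-top levels: silhouette and flat edges for rel=0, +-0.1
    for z in(75,90,106):
        o=[]
        for rel in(-.1,0,.1):
            y=.392+rel;n=np.array([np.cos(y),np.sin(y)]);t=np.array([-n[1],n[0]]);a=np.array([572.,21.5])
            o.append([proj("wrist",[*(a+8.1*n+s*7.5*t),z],c).round(1).tolist() for s in(1,-1)])
        print(z,o)
```

```text
w7 217 [207, 189, 190, 191, 129, 91, 123, 127, 90, 38, 42, 44, 44, 44, 45, 42, 42, 44, 44, 42, 43, 42, 44, 44, 41, 69, 60, 122, 191, 211, 168, 171, 168, 216]
w7 219 [200, 189, 194, 133, 87, 125, 141, 120, 74, 42, 46, 42, 44, 44, 42, 44, 44, 44, 45, 43, 44, 45, 44, 44, 42, 60, 81, 63, 82, 134, 143, 142, 141, 141]
w7 221 [222, 216, 194, 68, 128, 140, 139, 112, 55, 42, 44, 43, 44, 43, 42, 45, 43, 42, 46, 43, 43, 42, 43, 44, 41, 61, 80, 76, 61, 98, 150, 147, 145, 145]
w7 223 [222, 224, 166, 66, 128, 139, 133, 104, 57, 51, 49, 49, 45, 47, 46, 47, 45, 45, 42, 41, 41, 43, 43, 41, 40, 39, 75, 88, 65, 80, 151, 149, 147, 147]
w7 224 [220, 222, 186, 88, 127, 136, 159, 159, 148, 146, 124, 113, 99, 100, 102, 89, 82, 75, 63, 48, 46, 48, 52, 37, 33, 33, 75, 90, 73, 92, 146, 146, 145, 145]
w7 225 [220, 223, 216, 121, 129, 158, 192, 195, 174, 161, 159, 161, 160, 160, 162, 161, 163, 162, 162, 162, 160, 146, 140, 142, 147, 134, 115, 93, 77, 101, 147, 145, 146, 145]
75 [[[314.9, 216.1], [332.5, 218.0]], [[313.9, 217.0], [331.6, 217.0]], [[313.0, 217.9], [330.6, 216.2]]]
90 [[[314.5, 219.4], [332.9, 221.
[... 764 characters left out ...]
 51, 76, 87, 73, 93, 150, 147, 145, 149]
w8 224 [219, 221, 182, 115, 131, 136, 152, 154, 149, 146, 126, 116, 117, 104, 100, 101, 90, 84, 79, 64, 56, 47, 50, 50, 51, 62, 77, 83, 76, 99, 148, 146, 143, 145]
w8 225 [220, 222, 214, 119, 127, 159, 193, 198, 175, 162, 161, 161, 162, 162, 163, 163, 162, 164, 163, 163, 165, 163, 164, 148, 145, 147, 132, 101, 84, 107, 149, 146, 144, 143]
75 [[[314.8, 216.2], [332.3, 217.9]], [[313.9, 217.0], [331.4, 217.0]], [[312.9, 217.9], [330.4, 216.2]]]
90 [[[314.4, 219.3], [332.8, 221.2]], [[313.4, 220.2], [331.8, 220.2]], [[312.5, 221.1], [330.8, 219.4]]]
106 [[[314.0, 223.1], [333.3, 225.1]], [[312.9, 224.0], [332.3, 224.1]], [[311.9, 225.0], [331.2, 223.2]]]
```

Image-based tilt is near its resolution limit, so I'll use the feel. A 3 N pinch can't turn the post, so probing widths at ±0.15 rad gives the true angle.

>>> step_arm --pt "6 0 0 0 -0.143" --pt "5 0 0 0 -0.143" --pt "4 0 0 0 -0.143" --pt "4 0 0 0 -0.143" --pt "4 0 0 0 -0.143" --pt "4 0 0 0 -0.143" --pt "4 0 0 0 -0.143" --pt "4 0 0 0 -0.143" --pt "4 0 0 0 -0.143" --pt "4 0 0 0 -0.143" --grip_force 3

```text
clock: 25.7
position: [571.0, 21.1, 234.3]
eef_rot: [[-0.256, 0.967, -0.0], [0.967, 0.256, 0.0], [0.0, -0.0, -1.0]]
force: [0.0, 0.4, 0.2]
gripper_width: 40.2
finger_force: 0.0
```

>>> step_arm --pt "4 0 0 2 -0.143" --pt "4 0 0 4 -0.143" --pt "4 0 0 4 0" --pt "3 0 0 2 0" --pt "3 0 0 1 0" --pt "2.6 0 0 0 0" --pt "1.5 0 0 0 0" --pt "1.5 0 0 0 0" --pt "1.5 0 0 0 0" --pt "1.5 0 0 0 0"

```text
clock: 26.7
position: [571.5, 21.0, 105.5]
eef_rot: [[-0.512, 0.859, 0.002], [0.859, 0.512, -0.0], [-0.001, 0.002, -1.0]]
force: [-1.3, -0.2, 4.8]
gripper_width: 20.5
finger_force: 3.0
```

```bash
python3 -c "
from h import *
feel(6)"
```

```text
t 27.0 w 20.31 sd 0.19 ff 3.0020073478954146 pos [571.53  21.01 105.31] yaw 0.538 Ftool [-0.   -0.99 -5.27] Tz -0.034
```

>>> step_arm --pt "2.6 0 0 0 0" --pt "2.6 0 0 0 0.15" --pt "2.6 0 0 0 0.15" --pt "2.6 0 0 0 0" --pt "1.5 0 0 0 0" --pt "1.5 0 0 0 0" --pt "1.5 0 0 0 0"

```text
clock: 27.7
position: [571.2, 21.1, 104.4]
eef_rot: [[-0.238, 0.971, 0.001], [0.971, 0.238, 0.0], [-0.0, 0.001, -1.0]]
force: [2.6, 0.7, -1.4]
gripper_width: 19.6
finger_force: 3.0
```

```bash
python3 -c "
from h import *
feel(6)"
```

```text
t 28.0 w 19.66 sd 0.14 ff 2.9993175729100585 pos [571.21  21.14 104.37] yaw 0.2384 Ftool [0.69 3.85 1.87] Tz 0.064
```

The probes give the post about 0.05 rad clockwise of square, agreeing with the pictures. Pinches come out about 0.09 clockwise of the tool each time, so I'll pinch hard at yaw 0.50.

>>> step_arm --pt "2.6 0 0 0 0" --pt "2.6 0 0 0 -0.131" --pt "2.6 0 0 0 -0.131" --pt "2.6 0 0 0 0" --pt "1.5 0 0 0 0" --pt "1.5 0 0 0 0" --pt "1.5 0 0 0 0" --grip_force 60

```text
clock: 28.7
position: [571.1, 21.2, 104.4]
eef_rot: [[-0.478, 0.879, 0.0], [0.879, 0.478, 0.0], [-0.0, 0.0, -1.0]]
force: [3.3, 2.1, -1.6]
gripper_width: 19.5
finger_force: 60.0
```

```bash
python3 -c "
from h import *
feel(3)"
```

```text
t 28.85 w 18.866 sd 0.17 ff 59.998811344848946 pos [571.16  21.16 104.37] yaw 0.4991 Ftool [-0.    3.57  1.54] Tz -0.088
```

>>> step_arm --pt "1.5 0 0.015 0 0" --pt "1.5 0 0 0 0" --pt "1.5 0 0 0 0" --pt "3.6 0 0 0 0" --pt "3.6 0 0 0 0" --pt "4 0 0 -2 0" --pt "5 0 0 -4 0" --pt "6 0 0 -4 0" --pt "7 0 0 -3 0" --pt "7 0 0 0 0.145"

```text
clock: 29.85
position: [572.3, 20.9, 239.0]
eef_rot: [[-0.347, 0.938, 0.007], [0.938, 0.347, -0.0], [-0.003, 0.006, -1.0]]
force: [0.6, -0.5, -1.1]
gripper_width: 68.1
finger_force: 0.0
```

>>> step_arm --pt "7 0 0 0 0.148" --pt "7 0 0 0 0.148" --pt "7 0 0 0 0.148" --pt "7 0 0 0 0.148" --pt "7 0 0 0 0.148" --pt "7 0 0 0 0.148" --pt "7 0 0 0 0.148" --pt "7 0 0 0 0.148" --pt "7 0 0 0 0.148" --pt "7 0 0 0 0.148"

```text
clock: 30.85
position: [571.0, 21.0, 234.3]
eef_rot: [[0.905, 0.426, -0.001], [0.426, -0.905, -0.0], [-0.001, 0.0, -1.0]]
force: [-0.2, -0.1, -1.2]
gripper_width: 69.9
finger_force: 0.0
```

>>> step_arm --pt "7 0 0 0 0.053" --pt "7 0 0 0 0" --pt "7 0 0 0 0"

```text
clock: 31.15
position: [571.1, 21.0, 234.3]
eef_rot: [[0.923, 0.385, -0.0], [0.385, -0.923, -0.0], [-0.0, -0.0, -1.0]]
force: [-0.1, -0.1, 0.1]
gripper_width: 69.9
finger_force: 0.0
```

Run:
```python
from h import *
snap("w9"); go(440,-275,230,-1.08)
for nm in("w7","w8","w9"):
    c=np.load(f"pics/{nm}.npy",allow_pickle=True).item();A=cv2.imread(f"pics/{nm}.png")[:,:,1].astype(int)
    if nm=="w9":
        for v in(217,219,221,223,224,225,226): print(nm,v,A[v,308:342].tolist())
        print([proj("wrist",[571.2,21.5,z],c).round(1).tolist() for z in (108,62)])
    rows=A[219:228,315:333];e=[]
    for j in range(rows.shape[1]):
        col=rows[:,j];k=np.argmax(col>100);e.append(k-(col[k]-100)/(col[k]-col[k-1]))
    print(nm,"edge",np.round(e,2).tolist(),"slope",np.polyfit(range(len(e)),e,1)[0])
```

```text
clock 31.2 pos [571.1  21.1 234.3] yaw -1.176 q6 1.15 F [0.3 0.4 0.6] w 70.04
tool shift cm [-23.48  22.29   0.44] turn -0.096
w7 edge [0.22, 4.47, 4.52, 4.68, 4.8, 5.02, 5.0, 4.96, 5.15, 5.22, 5.29, 5.37, 5.46, 5.47, 5.53, 5.55, 5.6, 5.59] slope 0.14760257876527363
w8 edge [0.14, 4.51, 4.51, 4.67, 4.77, 4.75, 4.93, 5.0, 4.98, 5.14, 5.2, 5.25, 5.36, 5.4, 5.46, 5.44, 5.51, 5.52] slope 0.1442336717041642
w9 217 [187, 189, 191, 178, 97, 101, 135, 112, 50, 42, 46, 42, 45, 43, 43, 45, 42, 45, 44, 44, 46, 44, 43, 44, 68, 76, 73, 156, 214, 221, 213, 168, 168, 216]
w9 219 [199, 187, 194, 91, 103, 134, 138, 102, 39, 43, 40, 45, 45, 45, 47, 42, 46, 44, 45, 47, 45, 45, 46, 43, 49, 82, 78, 52, 92, 141, 141, 141, 142, 141]
w9 221 [222, 216, 162, 66, 127, 141, 123, 84, 40, 42, 43, 44, 44, 43, 43, 44, 43, 45, 44, 43, 45, 44, 43, 46, 41, 84, 91, 71, 66, 111, 152, 147, 146, 147]
w9 223 [222, 219, 138, 109, 135, 139, 119, 77, 49, 52, 49, 50, 50, 47, 50, 49, 49, 48, 47, 47, 47, 45, 44, 45, 42, 59, 78, 86, 79, 101, 150, 148, 148, 147]
w9 224 [222, 223, 132, 108, 132, 133, 143, 136, 129, 133, 116, 116, 117, 102, 101, 100, 98, 96, 96, 83, 79, 81, 63, 68, 66, 75, 82, 82, 76, 98, 148, 145, 144, 145]
w9 225 [221, 221, 168, 139, 136, 172, 200, 187, 160, 164, 161, 163, 163, 164, 164, 165, 163, 163, 164, 163, 164, 164, 164, 164, 166, 160, 137, 102, 89, 116, 149, 145, 144, 145]
w9 226 [204, 219, 173, 139, 158, 195, 208, 204, 196, 190, 188, 177, 177, 178, 176, 176, 176, 178, 177, 173, 162, 162, 162, 164, 163, 157, 153, 120, 89, 117, 144, 140, 141, 140]
[[322.0, 235.7], [322.1, 224.1]]
w9 edge [0.02, 4.64, 4.59, 4.76, 4.76, 4.75, 4.96, 4.98, 5.0, 5.03, 5.06, 5.06, 5.21, 5.25, 5.23, 5.37, 5.33, 5.34] slope 0.1285259103299077
```

The post is now square within about 0.02 rad: flat centre against post centre gives −0.02, and feel gives about 0. Next the collar.

>>> step_arm --pt "8 -2.4 2.2 0 -0.048" --pt "8 -2.4 2.2 0 -0.048" --pt "8 -2.4 2.2 0 0" --pt "8 -2.4 2.2 0 0" --pt "8 -2.4 2.2 0 0" --pt "8 -2.4 2.2 0 0" --pt "8 -2.4 2.2 0 0" --pt "8 -2.4 2.2 0 0" --pt "8 -2.4 2.2 0 0" --pt "8 -1.5 1.4 0 0"

```text
clock: 32.2
position: [461.5, -274.6, 234.4]
eef_rot: [[0.883, 0.47, -0.0], [0.47, -0.883, -0.0], [-0.0, 0.0, -1.0]]
force: [-0.3, 0.4, 0.7]
gripper_width: 80.1
finger_force: 0.0
```

>>> step_arm --pt "8 0 0 3 0" --pt "8 0 0 2 0" --pt "8 0 0 0 0" --pt "8 0 0 0 0"

```text
clock: 32.6
position: [462.6, -272.8, 185.0]
eef_rot: [[0.883, 0.47, 0.0], [0.47, -0.883, -0.0], [0.0, 0.0, -1.0]]
force: [-0.3, 0.1, 1.1]
gripper_width: 80.1
finger_force: 0.0
```

```bash
cat > col.py <<'E'
from h import *
import sys
def rect(c,z,cen,half=70,s=4):
    "map image pixels to a top-down rectified grid at height z (s px/mm)"
    n=2*half*s; j,i=np.meshgrid(np.arange(n),np.arange(n))
    X=cen[0]-half+i/s;Y=cen[1]-half+j/s
    P=np.stack([X,Y,np.full_like(X,z)],-1)@np.array(c["R"]).T+c["t"]
    r=np.hypot(P[...,0],P[...,1]);k=c["fx"]*np.arctan2(r,P[...,2])/np.maximum(r,1e-9)
    return (c["cx"]+k*P[...,0]).astype(np.float32),(c["cy"]+k*P[...,1]).astype(np.float32)
if __name__=="__main__":
    nm,z,cx,cy=sys.argv[1],*map(float,sys.argv[2:5])
    im,c=snap(nm); 
    mx,my=rect(c,z,(cx,cy)); g=cv2.remap(im,mx,my,cv2.INTER_CUBIC).astype(int)
    dark=((g.max(2)<75)).astype(np.uint8)
    dark=cv2.morphologyEx(dark,cv2.MORPH_OPEN,np.ones((5,5),np.uint8))
    n,l,s,ce=cv2.connectedComponentsWithStats(dark)
    for k in np.argsort(-s[1:,4])[:4]+1:
        print("blob",s[k,4]/16,"mm2 cen",cx-70+ce[k][1]/4,cy-70+ce[k][0]/4,"box x",cx-70+s[k,1]/4,s[k,3]/4,"y",cy-70+s[k,0]/4,s[k,2]/4)
    np.save("pics/rect.npy",g.astype(np.uint8))
    # coarse ascii map
    q=cv2.resize(g.max(2).astype(np.uint8),(70,70),interpolation=cv2.INTER_AREA)
    for r in q[::-1][::2]: print("".join(" .:-=+*#%@"[9-min(9,v//22)] for v in r[::-1]))
E
python3 col.py w10 24 440 -275; python3 -c "
from h import *
go(440,-275,180,-1.08)"
```

```text
blob 325.125 mm2 cen 379.9715013456363 -230.01826220684353 box x 370.0 27.25 y -241.0 19.75
blob 194.3125 mm2 cen 434.6145062721132 -276.0019298809907 box x 427.5 21.0 y -287.25 26.5
blob 179.6875 mm2 cen 462.1718260869565 -267.46121739130433 box x 445.75 32.0 y -288.0 35.75
blob 158.6875 mm2 cen 374.20480504135486 -336.94052776683736 box x 370.0 12.5 y -345.0 23.25
                                        ..                            
                                        .                             
                                        .                             
                                        .                             
                                        .                             
                   ...                                                
                   .:..:..-==- .....................................  
..................:::::..=====-:......................................
                   ..::..:+*#+=-===-    ..            .. .. ..........
                    ...=-+***#+===---   ..                            
                   ..
[... 1184 characters left out ...]
 
                                        ..                            
        =+++                            ..                            
     .=++*%@*                           ..                            
   :+++++*@@@*                          ..    ..............          
.-+++++++#@@@@#             .....   .........................         
-+++++++*%@@@@@%=--:  .......     ....  :.                         :*%
++++++++*@@@@@@@%==:                    ..                     :*%####
++++++++#@@@@@@@@@==-                                      .+#%#####**
clock 32.65 pos [ 462.8 -272.9  185.5] yaw -1.081 q6 0.48 F [-0.  -0.8  0.6] w 79.94
tool shift cm [-2.11 -0.89  0.55] turn -0.001
```

```bash
cat > fit.py <<'E'
from col import *
def fit(nm,z,cen,lo=60,hi=95,th0=.49):
    im=cv2.imread(f"pics/{nm}.png")[:,:,::-1];c=np.load(f"pics/{nm}.npy",allow_pickle=True).item()
    s=4;half=50
    def mask(zz):
        mx,my=rect(c,zz,cen,half,s);g=cv2.remap(im,mx,my,cv2.INTER_LINEAR).astype(int)
        M=g.max(2);return ((M>lo)&(M<hi)&(np.abs(g[...,0]-g[...,2])<18)).astype(np.float32)
    m=mask(z);K=27*s;j,i=np.meshgrid(np.arange(-K,K+1),np.arange(-K,K+1));r=np.hypot(i,j)/s
    k=np.where((r>12.6)&(r<22),1.,np.where(r<12.6,-1.,np.where(r<24.5,-.5,0))).astype(np.float32);k/=(k>0).sum()
    C=cv2.filter2D(m,-1,k,borderType=cv2.BORDER_CONSTANT);_,mv,_,(a,b)=cv2.minMaxLoc(C)
    ctr=np.array([cen[0]-half+b/s,cen[1]-half+a/s]);print("centre",ctr,"score",mv,"area",m.sum()/16)
    m2=mask(z-4);best=[]
    for th in np.arange(th0-.4,th0+.4,.01):
        u,v=np.meshgrid(np.arange(25,35,.25),np.arange(-12,12.1,.25))
        X=ctr[0]+u*np.cos(th)-v*np.sin(th);Y=ctr[1]+u*np.sin(th)+v*np.cos(th)
        val=cv2.remap(m2,((Y-cen[1]+half)*s).astype(np.float32),((X-cen[0]+half)*s).astype(np.float32),cv2.INTER_LINEAR)
        best.append((val[np.abs(v)<7].mean()-val[np.abs(v)>=7].mean(),th))
    best.sort();print("boss yaw",[(round(t,2),round(q,2)) for q,t in best[-5:]])
    # bright screw head at its height
    mx,my=rect(c,z-10,cen,half+15,s);g=cv2.remap(im,mx,my,cv2.INTER_LINEAR).astype(int)
    M=((g.min(2)>115)&(g[...,0]-g[...,2]<12)).astype(np.uint8);n,l,st,ce=cv2.connectedComponentsWithStats(M)
    for q in range(1,n):
        if st[q,4]>100:
            P=np.array([cen[0]-half-15+ce[q][1]/s,cen[1]-half-15+ce[q][0]/s]);d=P-ctr
            print("bright",P.round(1),"area",st[q,4]/16,"dist",np.hypot(*d).round(1),"yaw",np.arctan2(d[1],d[0]).round(3))
    return ctr
if __name__=="__main__": fit(sys.argv[1],float(sys.argv[2]),(float(sys.argv[3]),float(sys.argv[4])))
E
python3 fit.py w10 24 442 -274
```

```text
centre [ 440.75 -274.  ] score 0.8757966160774231 area 1112.1875
boss yaw [(np.float64(0.51), np.float32(0.88)), (np.float64(0.5), np.float32(0.88)), (np.float64(0.52), np.float32(0.88)), (np.float64(0.49), np.float32(0.89)), (np.float64(0.48), np.float32(0.91))]
bright [ 476.9 -254.2] area 64.8125 dist 41.2 yaw 0.501
```

>>> step_arm --pt "8 -1 -0.5 2 0" --pt "8 -1 -0.44 3 0" --pt "8 0 0 3 0" --pt "8 0 0 3 0" --pt "8 0 0 2.5 0" --pt "8 0 0 1.5 0" --pt "7 0 0 0.6 0" --pt "6 0 0 0 0" --pt "5 0 0 0 0" --pt "4 0 0 0 0" --grip_force 40

```text
clock: 33.65
position: [440.9, -274.2, 29.5]
eef_rot: [[0.883, 0.47, 0.001], [0.47, -0.883, -0.001], [0.001, 0.002, -1.0]]
force: [0.7, -1.0, -0.3]
gripper_width: 51.6
finger_force: 0.0
```

>>> step_arm --pt "4 0 0 0 0" --pt "4 0 0 0 0" --pt "4 0 0 0 0"

```text
clock: 33.95
position: [440.7, -274.1, 29.2]
eef_rot: [[0.883, 0.47, 0.001], [0.47, -0.883, -0.001], [0.001, 0.001, -1.0]]
force: [-1.1, 0.0, 6.9]
gripper_width: 43.4
finger_force: 40.0
```

```bash
python3 -c "
from h import *
feel(1);go(571,20,130,-1.179)"
```

```text
t 34.0 w 43.67 sd 0.0 ff 40.00279261490505 pos [ 440.71 -274.13   29.16] yaw -1.0819 Ftool [-0.65 -0.78 -7.75] Tz -0.02
clock 34.0 pos [ 440.7 -274.1   29.2] yaw -1.082 q6 0.45 F [-1.   0.4  7.8] w 43.67
tool shift cm [ 25.32 -19.84 -10.09] turn 0.097
```

>>> step_arm --pt "4 0 0 -1 0" --pt "4 0 0 -2.5 0" --pt "4 0 0 -4 0" --pt "4 0 0 -4 0" --pt "4 0 0 -3 0" --pt "4 0 0 -1 0" --pt "4 0 0 0 0" --pt "4 0 0 0 0" --grip_force 45

```text
clock: 34.8
position: [439.8, -273.5, 181.8]
eef_rot: [[0.883, 0.47, -0.002], [0.47, -0.883, 0.001], [-0.001, -0.002, -1.0]]
force: [-0.3, 0.2, -2.0]
gripper_width: 43.5
finger_force: 45.0
```

```bash
python3 - <<'E'
from h import *
im,c=snap("w11");s=state();p=s["position"];print(p,s["force"])
from fit import fit
R=s["eef_rot"]
ctr=fit("w11",p[2]-5.2,(p[0],p[1]))
print("in tool mm",R.T@np.array([ctr[0]-p[0],ctr[1]-p[1],0]))
im,c0=None,None
go(571.5,21,165,-1.179)
E
python3 - <<'E'
import sys;sys.path.insert(0,'.')
E
```

```text
[ 439.75229081 -273.45941767  181.53377986] [-0.23675585 -0.00583987 -2.91256275]
centre [ 440.00229081 -295.45941767] score 0.4446078836917877 area 2158.4375
boss yaw [(np.float64(0.84), np.float32(0.17)), (np.float64(0.85), np.float32(0.19)), (np.float64(0.86), np.float32(0.21)), (np.float64(0.87), np.float32(0.24)), (np.float64(0.88), np.float32(0.26))]
bright [ 408.4 -222.4] area 6.875 dist 79.6 yaw 1.98
bright [ 475.8 -253.6] area 65.5625 dist 55.1 yaw 0.863
in tool mm [-10.11037338  19.54076312  -0.03777413]
clock 34.85 pos [ 439.8 -273.5  181.5] yaw -1.082 q6 0.45 F [-0.2 -0.  -2.9] w 43.39
tool shift cm [ 25.46 -19.81   1.67] turn 0.097
```

The screw head sits the same way about the TCP as before the grip (41 mm, yaw 0.50), so the collar is centred. Carry it over the post.

>>> step_arm --pt "4 1.55 -1.2 0 0" --pt "4 2.8 -2.2 0 0" --pt "4 2.8 -2.2 0 0" --pt "4 2.8 -2.2 0 0" --pt "4 2.8 -2.2 0 0" --pt "4 2.8 -2.2 0 0" --pt "4 2.8 -2.2 0 0" --pt "4 2.8 -2.2 0 0" --pt "4 2.8 -2.2 0 0" --pt "4 1.6 -1 0 0"

```text
clock: 35.85
position: [573.0, 23.2, 181.5]
eef_rot: [[0.882, 0.471, -0.003], [0.471, -0.882, 0.0], [-0.002, -0.002, -1.0]]
force: [0.5, -0.5, -2.2]
gripper_width: 43.8
finger_force: 45.0
```

>>> step_arm --pt "4 0 0 0 0.05" --pt "4 0 0 0 0.055" --pt "4 0 0 0 0" --pt "4 0 0 0 0"

```text
clock: 36.25
position: [572.7, 20.5, 182.6]
eef_rot: [[0.927, 0.376, -0.001], [0.376, -0.927, -0.0], [-0.001, -0.0, -1.0]]
force: [1.2, 0.4, -2.3]
gripper_width: 43.8
finger_force: 45.0
```

Run:
```python
from h import *
im,c=snap("w12")
go(572.2,21.1,145,-1.187)
s=state();p=s["position"];from col import rect
# screw & ring brightness profile along tool x through TCP at collar top height
z=p[2]-5.2;R=s["eef_rot"]
g=cv2.cvtColor(im,cv2.COLOR_RGB2GRAY)
for off in(-6,0,6):
    print(off,[int(g[int(round(v)),int(round(u))]) for u,v in [proj("wrist",[*(p[:2]+R[:2,0]*t+R[:2,1]*off),z],c) for t in range(-28,50,1)]])
```

```text
clock 36.3 pos [572.8  20.5 182.8] yaw -1.186 q6 1.16 F [ 0.4 -0.2 -2.1] w 43.49
tool shift cm [-0.03 -0.07  3.78] turn 0.001
-6 [86, 84, 78, 73, 67, 65, 55, 41, 133, 56, 60, 59, 57, 50, 51, 53, 53, 52, 40, 39, 33, 31, 33, 37, 39, 39, 35, 28, 167, 135, 109, 124, 121, 121, 122, 122, 145, 180, 188, 204, 86, 60, 60, 60, 60, 96, 92, 90, 88, 82, 44, 79, 81, 81, 86, 82, 84, 87, 88, 83, 79, 83, 80, 80, 67, 49, 87, 208, 221, 120, 132, 127, 127, 126, 155, 101, 115, 215]
0 [87, 84, 79, 74, 71, 64, 54, 43, 59, 59, 62, 62, 59, 52, 50, 52, 34, 35, 32, 34, 33, 33, 37, 36, 34, 39, 206, 194, 192, 192, 123, 203, 199, 200, 198, 197, 200, 166, 215, 233, 232, 178, 53, 87, 91, 93, 94, 91, 87, 92, 77, 57, 79, 87, 88, 89, 90, 81, 79, 80, 82, 82, 85, 83, 75, 55, 190, 167, 168, 180, 180, 183, 184, 184, 185, 188, 168, 211]
6 [88, 85, 79, 75, 68, 64, 54, 40, 124, 53, 54, 54, 56, 51, 50, 50, 52, 39, 33, 31, 32, 36, 36, 33, 32, 32, 32, 90, 208, 163, 95, 89, 89, 90, 109, 112, 118, 119, 121, 128, 87, 82, 91, 89, 91, 92, 92, 89, 88, 76, 36, 47, 48, 56, 59, 56, 45, 43, 38, 39, 38, 40, 35, 36, 94, 125, 122, 229, 214, 214, 222, 227, 229, 229, 230, 196, 120, 228]
```

>>> step_arm --pt "4 -0.06 -0.08 1 0" --pt "4 0 0 1.5 0" --pt "4 0 0 1 0" --pt "4 0 0 0.4 0" --pt "4 0 0 0 0" --pt "4 0 0 0 0"

```text
clock: 36.9
position: [572.3, 21.4, 144.7]
eef_rot: [[0.927, 0.375, 0.001], [0.375, -0.927, 0.0], [0.001, 0.0, -1.0]]
force: [-0.0, -0.2, -1.5]
gripper_width: 43.7
finger_force: 45.0
```

>>> step_arm --pt "4 0 0 0.3 0" --pt "4 0 0 0.3 0" --pt "4 0 0 0.2 0" --pt "4 0 0 0 0"

```text
clock: 37.3
position: [572.0, 21.4, 136.0]
eef_rot: [[0.927, 0.374, -0.0], [0.374, -0.927, 0.0], [-0.0, -0.0, -1.0]]
force: [-0.5, 0.8, -2.1]
gripper_width: 43.5
finger_force: 45.0
```

```bash
python3 -c "
from h import *
feel(1);go(571.9,21.0,91.2,-1.187)"
```

```text
t 37.35 w 43.617 sd 0.0 ff 44.99889693062869 pos [572.03  21.45 136.22] yaw -1.1869 Ftool [ 0.38 -0.79  1.81] Tz -0.024
clock 37.35 pos [572.   21.4 136.2] yaw -1.187 q6 1.16 F [ 0.1  0.9 -1.8] w 43.62
tool shift cm [-0.03  0.04  4.5 ] turn 0.0
```

>>> step_arm --pt "4 0 0.02 0.2 0" --pt "4 0 0 0.3 0" --pt "4 0 0 0.3 0" --pt "4 0 0 0.2 0" --pt "4 0 0 0 0"

```text
clock: 37.85
position: [572.0, 21.2, 125.9]
eef_rot: [[0.927, 0.374, -0.001], [0.374, -0.927, 0.0], [-0.001, -0.0, -1.0]]
force: [0.3, 0.3, -2.4]
gripper_width: 43.2
finger_force: 45.0
```

```bash
python3 -c "
from h import *
feel(1)"
```

```text
t 37.9 w 43.248 sd 0.0 ff 44.998949424916646 pos [572.12  21.26 126.19] yaw -1.187 Ftool [ 0.05 -0.31  2.11] Tz -0.002
```

>>> step_arm --pt "4 0 0 0.4 0" --pt "4 0 0 0.4 0" --pt "4 0 0 0.4 0" --pt "4 0 0 0.4 0" --pt "4 0 0 0.4 0" --pt "4 0 0 0.3 0" --pt "4 0 0 0.2 0" --pt "4 0 0 0 0" --pt "4 0 0 0 0"

```text
clock: 38.8
position: [572.2, 21.3, 101.4]
eef_rot: [[0.927, 0.374, 0.0], [0.374, -0.927, -0.0], [0.0, 0.0, -1.0]]
force: [-0.3, 0.1, -2.5]
gripper_width: 43.6
finger_force: 45.0
```

```bash
python3 -c "
from h import *
feel(1)"
```

```text
t 38.85 w 43.571 sd 0.0 ff 44.998874757875456 pos [572.24  21.25 101.5 ] yaw -1.187 Ftool [ 0.07 -0.28  1.73] Tz -0.027
```

>>> step_arm --pt "4 0 0 0.2 0" --pt "4 0 0 0.2 0" --pt "4 0 0 0.2 0" --pt "4 0 0 0.1 0" --pt "4 0 0 0 0"

```text
clock: 39.35
position: [572.1, 21.2, 94.1]
eef_rot: [[0.927, 0.374, -0.0], [0.374, -0.927, 0.0], [-0.0, -0.0, -1.0]]
force: [-0.7, -0.5, -0.9]
gripper_width: 43.5
finger_force: 45.0
```

```bash
python3 -c "
from h import *
feel(1)"
```

```text
t 39.4 w 43.134 sd 0.0 ff 44.99899772781646 pos [572.14  21.23  94.28] yaw -1.187 Ftool [0.24 0.2  2.3 ] Tz -0.057
```

>>> step_arm --pt "4 0 0 0.1 0" --pt "4 0 0 0.1 0" --pt "4 0 0 0.1 0" --pt "4 0 0 0 0" --pt "4 0 0 0 0" --grip_force 60

```text
clock: 39.9
position: [572.1, 21.3, 91.3]
eef_rot: [[0.927, 0.374, -0.0], [0.374, -0.927, -0.0], [-0.0, -0.0, -1.0]]
force: [-0.4, -0.1, -1.7]
gripper_width: 43.3
finger_force: 60.0
```

```bash
python3 -c "
from h import *
feel(2)"
```

```text
t 40.0 w 43.395 sd 0.05 ff 59.99893097905442 pos [572.15  21.25  91.33] yaw -1.187 Ftool [-0.18 -0.13  2.43] Tz -0.011
```

>>> step_arm --pt "4 0 0 0.05 0" --pt "4 0 0 0.05 0" --pt "4 0 0 0 0" --pt "4 0 0 0 0"

```text
clock: 40.4
position: [572.2, 21.3, 91.2]
eef_rot: [[0.927, 0.374, 0.0], [0.374, -0.927, -0.0], [0.0, 0.0, -1.0]]
force: [-5.5, 0.9, 7.4]
gripper_width: 43.9
finger_force: 60.0
```

```bash
python3 -c "
from h import *
feel(2)"
```

```text
t 40.5 w 43.366 sd 0.1 ff 60.00379594916012 pos [572.22  21.25  91.2 ] yaw -1.187 Ftool [-5.77 -1.3  -8.41] Tz -0.033
```

>>> step_arm --pt "4 0 0 0.05 0" --pt "4 0 0 0 0" --pt "4 0 0 0 0"

```text
clock: 40.8
position: [572.2, 21.3, 91.2]
eef_rot: [[0.927, 0.375, 0.001], [0.375, -0.927, -0.0], [0.0, 0.0, -1.0]]
force: [-8.2, -0.5, 13.5]
gripper_width: 43.2
finger_force: 60.0
```

Run:
```python
from h import *
from col import rect
feel(2)
im,c=snap("w13");cen=(572.5,21.3);mx,my=rect(c,73,cen,70,4);g=cv2.remap(im,mx,my,cv2.INTER_LINEAR).astype(int)
M=((g.min(2)>150)&(abs(g[...,0]-g[...,2])<25)).astype(np.uint8);n,l,st,ce=cv2.connectedComponentsWithStats(M)
for q in range(1,n):
    d=np.array([ce[q][1]/4-70,ce[q][0]/4-70])
    if st[q,4]>200 and 30<np.hypot(*d)<60 and d[0]>0: print("bright",st[q,4]/16,"dist",np.hypot(*d).round(1),"yaw",np.arctan2(d[1],d[0]).round(3))
# boss edges: gray profile across boss at radius 32, z=82 (boss top)
gr=cv2.cvtColor(im,cv2.COLOR_RGB2GRAY);n_=np.array([np.cos(.392),np.sin(.392)]);t_=np.array([-n_[1],n_[0]])
for rad,z in((28,82),(33,82),(44,76)):
    print(rad,[int(gr[int(round(v)),int(round(u))]) for u,v in [proj("wrist",[*(np.array(cen)+rad*n_+k*t_),z],c) for k in np.arange(-18,18.5,1)]])
```

```text
t 40.9 w 43.413 sd 0.02 ff 60.00594027223997 pos [572.24  21.27  91.17] yaw -1.1869 Ftool [ -6.56  -3.18 -14.15] Tz -0.032
bright 947.375 dist 34.8 yaw 0.486
bright 14.0 dist 36.6 yaw 0.04
28 [166, 148, 132, 124, 119, 125, 125, 125, 108, 109, 109, 68, 58, 79, 81, 92, 91, 80, 92, 95, 80, 81, 93, 95, 90, 95, 107, 145, 198, 201, 204, 204, 169, 205, 203, 210, 224]
33 [164, 166, 166, 147, 118, 127, 128, 126, 116, 80, 108, 67, 59, 77, 80, 80, 82, 83, 86, 85, 82, 83, 86, 85, 84, 100, 86, 133, 208, 212, 216, 217, 203, 203, 198, 209, 224]
44 [93, 89, 100, 187, 225, 222, 219, 219, 217, 218, 220, 219, 219, 222, 220, 167, 184, 187, 186, 185, 187, 193, 222, 221, 221, 221, 225, 223, 223, 225, 225, 207, 158, 149, 66, 82, 82]
```

```bash
python3 -c "
from bench import hand_in
print(hand_in())"
```

```text
the job is handed in; nothing more can be done
None
```

The memory lock is seated on the bracket with its boss in the fork. I handed in at about 41 s, still gripping the lock at 60 N and pressing down about 14 N. The flat is my best estimate at within about 0.05 rad of square to the fork, because releasing the post dragged it slightly and I had to correct for that.

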